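# Feed the cheese block along the rail and close the guard

### The arm

A 7-joint arm with a two-finger parallel gripper is mounted at the origin on a cart in front of the work surface, level with it; the furniture and walls round the work are solid. World frame = base frame: x ahead of the robot, y to its left, z up, the work surface at z = 0. Lengths are in m, angles in rad, forces in N, time in s.
With the tool pointing down it reaches from about 0.425 to 0.925 m from the base axis. Payload 6.8 kg.
Tool frame: the origin (TCP) lies at the very end of the fingers, on their centre line; the grasp point (between the pads) lies 19 mm behind it; z points along the fingers, y is the direction in which the jaws open and shut (so a half turn about z gives the same grasp; the last joint's range is limited). The gripper opens to 88 mm and grips with 3 to 60 N. Pads are 20 mm wide; open, the fingers measure 115 mm over their backs; the gripper's body (75 mm by 178 mm) begins 61 mm behind the grasp point.
Start: joints at [-1.376, 0.477, 0.022, 1.555, -0.011, 1.109, -0.083], TCP at [0.201, 0.644, 0.223] pointing down, gripper open.
Joint ranges: [-2.96, 2.96], [-0.34, 2.1], [-1.41, 1.46], [0.24, 2.44], [-1.37, 4.51], [0.17, 1.92], [-2.96, 2.96]. Speed limits (rad/s): [2.39, 2.39, 3.14, 3.14, 3.14, 3.14, 3.14].

### API

Orientations are given as a unit quaternion [w, x, y, z].
In Python, from bench import * gives the robot as it stands.
- The arm moves only by the shell command python3 -m pendant 'ROWS'. ROWS is JSON, a list of rows, each a list of 5 numbers: the shift along the tool's x, y, z in units of 0.04 m (1.0 is 0.04 m), then the turn about the tool's z in units of 6 degrees (1.0 is 6 degrees), then the finger opening in mm, from 0 to 87.8. A call has 1 to 10 rows; each row shifts and turns the commanded pose from where the row before left it, along the tool's axes as they then stand; what a row does not reach is not made up. A row lasts 1/12 s, in which the tool goes at most 41.7 mm and 7.16 degrees, less where a joint would pass 70% of its speed; a pose out of reach is approached as far as the arm can. A call with a number of a shift or a turn outside -1 to 1 is refused whole. A call with a gripper value outside its range is refused whole. The fingers move at their own pace and stop on an object; the grip force is fixed at half the most. Time passes only in rows, so rows that do not move let the fingers close. It gives the time, the measured TCP pose, the force and the opening at its end, in the units of the state.
- sense(): the state, without advancing time (a new reading comes with each control period).
- read_camera(name): name is "scene" or "top"; returns the picture (480x640x3 uint8, red, green, blue); there is no depth.
- camera_model(name): a dict with "fx", "fy", "cx", "cy" (pixels), "k1" (the pictures are not rectified: a ray, as slopes to the right and down, at radius r is drawn at 1 + k1 r^2 times it, then the intrinsics apply), "world_to_cam" (4x4, takes a point from world to camera coordinates). Camera axes: x right, y down, z forward; pixel columns grow to the right and rows downward; lengths in m; the calibration is good to about 2 mm. A picture is of the moment at which its call begins. camera_model takes no time and is no camera call.
- job_done(): hands the job in, once; it reports no verdict.
The state is a dict: "time": time; "joint_pos": joint angles; "qvel": joint speeds; "tau": joint torques, N m; "ee_pos": TCP position; "orientation": TCP orientation; "force": force on the tool from outside, world axes, zero at the start; "wrist_torque": the same for the moment, N m; "gripper_width": finger opening in m.
Only numpy, scipy, OpenCV 4.12 (cv2) and the standard library are available. Lean on these libraries where they do the work, as an engineer would, in place of code of your own. Each camera call takes 0.05 s, during which the arm holds its last target.

### The job

Use the red-handled scraper as a push stick: with it, press the cheese block flat against the metal rail before the block's leading end crosses the black line, then feed it along the rail, always flat against it, until it is fully home against the end stop. Then lay the scraper flat on the bare table, off the wooden bed, and lower the hinged guard lid gently until it is fully closed. Never touch the cheese with the gripper or arm, never lift or tip it, and leave the kitchen timer and the two ramekins near the bed where they stand.

Things in the scene. Friction and masses are not known exactly. Their poses are not given: they have to be found in the camera images.
- feed_bed: Fixed wooden feed bed on the table, 160 (x) by 400 (y) by 12 mm thick; origin at the centre of its underside, z up. An aluminium rail, 14 mm wide, runs along its whole far side: inner face at x = +55 mm, top 52 mm above the table. The +y end and the -x side are open. A black line crosses the bed at y = -20 mm; the cheese starts on the +y side of it and is fed toward -y.
- stop_foot (a point): Point on the bed's upper face in the corner where end stop and rail meet (bed frame x = +55, y = -185, z = 12 mm; same axes as the bed). The aluminium end stop runs from here 96 mm across the bed to -x, top 60 mm above the table. The cheese is home when one corner of it is here: its centre then is at x = +25, y = -130 mm in the bed's frame.
- cheese_center (a point): Centre (half-way up) of the cheese block: rigid, yellow with brown rind above and below, 60 (its x) by 110 (its y) by 45 mm high, 0.25 to 0.5 kg. On the bed its centre is 34.5 mm above the table. Starts with its centre 22 to 45 mm too far from the rail and turned up to 0.3 rad; its -y end leads, its +x side goes to the rail. Sliding friction on the bed 1 to 6 N.
- scraper_center (a point): Centre of the griddle scraper (push stick), half-way up: 160 mm long along x, 32 mm high, 0.21 kg. Red handle 30 mm wide, x = -76 to +39 mm; steel blade x = +30 to +80 mm, 100 mm wide (y -50 to +50), up to 22 mm above its underside; the straight front edge at x = +80 mm does the pushing. Lies flat on the table (this point 16 mm up), left or right of the bed.
- guard_lid (a joint): Hinge of the guard lid over the stop end of the bed, rad: 0 is closed (level); it grows as the lid opens up and back over the rail, limit 1.75 (just beyond upright). Starts at 1.2 to 1.7. Stiff hinge: the lid stays where it is left, so it must be pushed all the way down (1 to 5 N near its free edge).
- lid_hinge (a point): Middle of the lid's hinge axis, which runs along the bed's y; 67 mm above the table, at x = +63, y = -132.5 mm in the bed's frame. The grey aluminium lid is 108 mm along the hinge, 6 mm thick, and reaches 4 to 96 mm from the axis; a black tab 36 mm wide goes on to 114 mm. Closed, it lies level over the cheese, upper face 70 mm above the table, tab toward the robot.
- lid_edge (a point): Middle of the outer end of the lid's black tab, 114 mm from the hinge axis.
- timer_center (a point): Centre of the white kitchen timer, 74 mm across, 50 mm high, on the other side of the bed from the scraper; leave it alone.
- ramekin_center (a point): Centre of the white ramekin that stands on the robot's side of the bed, 72 mm across, 45 mm high; leave it alone.
- back_ramekin_center (a point): Centre of a second such ramekin that stands behind the rail (beyond the bed from the robot), same size (a third, by the back wall at the far left, is only decor); leave it alone.

How it is judged:
By the outcome, as a careful person would: the job done as asked, in the order asked, and still so for the second after the job is handed in, with the robot touching nothing.
It also fails if it takes over 72 s, if anything falls off the work surface, if the arm or the gripper's body presses on something with over 40 N, if the wrist force passes 120 N, or if a joint passes its speed limit or range.

## Working session

There is one attempt and no reset: what is moved stays moved. The work goes in short steps, Python scripts to look and compute and a shell command to move; the robot and the scene stay as the last step left them, time stands still between calls to the robot, and variables do not carry over. Pictures are saved under pics/ and viewed, and the job is handed in when it is done.

```bash
ls; mkdir -p pics
python3 - <<'E'
from bench import *
import cv2
print(sense())
for n in("scene","top"):
    im=read_camera(n); cv2.imwrite(f"pics/{n}0.png",im[:,:,::-1]); print(n,camera_model(n))
E
```

```text
pics
{'time': 0.0, 'joint_pos': array([-1.37611277,  0.47777911,  0.02235433,  1.55643152, -0.0114957 ,
        1.10925086, -0.08310423]), 'qvel': array([ 1.03115675e-03,  1.38494213e-03,  1.56410415e-04,  4.22452431e-04,
        8.06632338e-04, -1.90349934e-04,  1.41294887e-05]), 'tau': array([-9.86470195e-05, -5.82858825e+01,  1.53473798e+00, -2.72598660e+01,
       -5.43852104e-02,  1.69344671e-02,  1.58998455e-04]), 'ee_pos': array([0.2011205 , 0.64373404, 0.22170448]), 'orientation': array([-6.22946176e-05,  1.50810852e-01,  9.88562254e-01, -8.67984606e-04]), 'force': array([ 0.31286591,  0.16003314, -0.31847268]), 'wrist_torque': array([-0.03399996, -0.04595173,  0.05542974]), 'gripper_width': 0.08790603682847058}
scene {'fx': 464.3913865226371, 'fy': 464.3913865226371, 'cx': 321.240847560421, 'cy': 237.03136509478873, 'k1': -0.0722228913004667, 'world_to_cam': array([[-3.01787839e-01,  9.53374890e-01, -6.47668532e-04,
         1.07434740e-01],
       [ 8.40371910e-01,  2.65696164e-01, -4.72419943e-01,
        -4.95748989e-01],
       [-4.50221228e-01, -1.43114876e-01, -8.81373348e-01,
         1.53913003e+00],
       [ 0.00000000e+00,  0.00000000e+00,  0.00000000e+00,
         1.00000000e+00]])}
top {'fx': 486.29434934648236, 'fy': 486.29434934648236, 'cx': 316.4034985434376, 'cy': 244.2027639804738, 'k1': -0.1353819684715209, 'world_to_cam': array([[ 0.0652054 , -0.99786738,  0.00298983,  0.04051971],
       [-0.97583518, -0.06439134, -0.20880483,  0.59661378],
       [ 0.20855205,  0.01069762, -0.97795276,  1.1667498 ],
       [ 0.        ,  0.        ,  0.        ,  1.        ]])}
```

View pics/scene0.png

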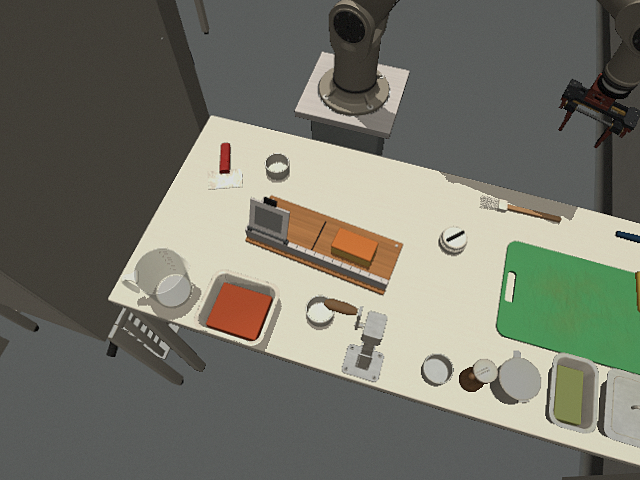

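View pics/top0.png

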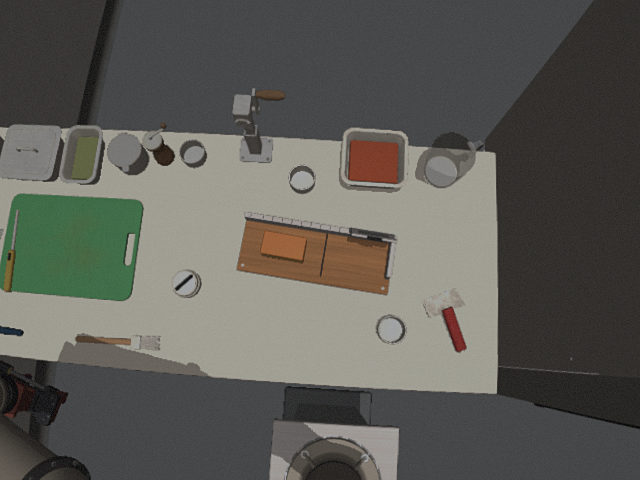

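The top view shows the bed around (320,255) with the cheese at (284,246). The scraper is at (450,325), a ramekin at (390,329), the back ramekin at (302,179) and the timer at (186,283). The lid is open beside the rail at (373,236). I'll zoom in next.

```bash
cat > h.py <<'E'
import numpy as np, cv2
from bench import camera_model
def ray(n,u,v):
    c=camera_model(n); K=np.array([[c['fx'],0,c['cx']],[0,c['fy'],c['cy']],[0,0,1]])
    # distortion x_d = x(1+k1 r^2)
    p=cv2.undistortPoints(np.array([[[u,v]]],float),K,np.array([c['k1'],0,0,0,0]))[0,0]
    T=c['world_to_cam']; R=T[:3,:3]; o=-R.T@T[:3,3]
    return o,R.T@np.array([p[0],p[1],1])
def pl(n,u,v,z):
    o,d=ray(n,u,v); return (o+d*(z-o[2])/d[2])[:3]
def proj(n,P):
    c=camera_model(n);K=np.array([[c['fx'],0,c['cx']],[0,c['fy'],c['cy']],[0,0,1]]);T=c['world_to_cam']
    q=T[:3,:3]@np.asarray(P,float)+T[:3,3]
    return cv2.projectPoints(q.reshape(1,1,3),np.zeros(3),np.zeros(3),K,np.array([c['k1'],0,0,0,0]))[0][0,0]
def crop(im,x0,y0,x1,y1,s,fn):
    cv2.imwrite(fn,cv2.resize(im[y0:y1,x0:x1,::-1],None,fx=s,fy=s,interpolation=cv2.INTER_CUBIC))
E
python3 - <<'E'
import cv2
for n,b in(("top",(225,200,425,350)),("top",(400,270,500,370)),("scene",(200,130,420,300))):
    im=cv2.imread(f"pics/{n}0.png"); x0,y0,x1,y1=b; s=int(min(800/(x1-x0),600/(y1-y0)))
    print(s); cv2.imwrite(f"pics/{n}0_{x0}.png",cv2.resize(im[y0:y1,x0:x1],None,fx=s,fy=s,interpolation=cv2.INTER_CUBIC))
E
```

```text
4
6
3
```

View pics/top0_225.png

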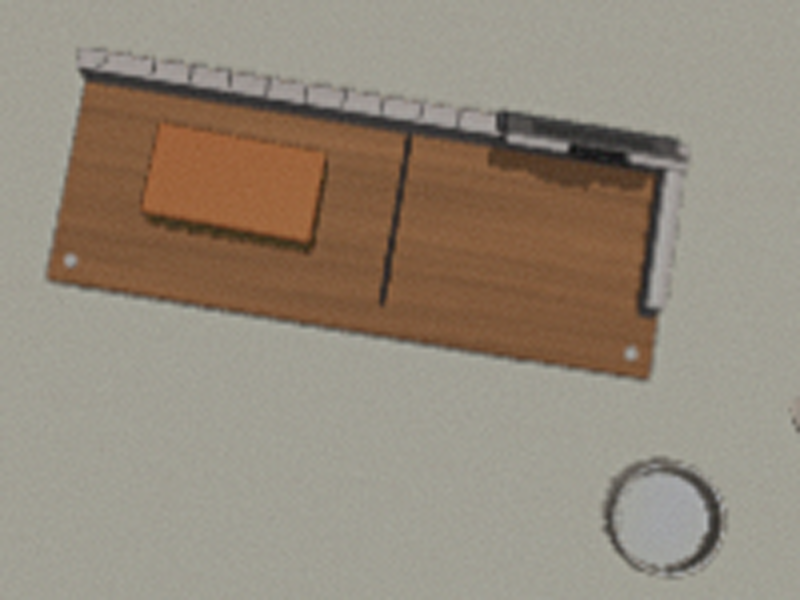

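View pics/top0_400.png

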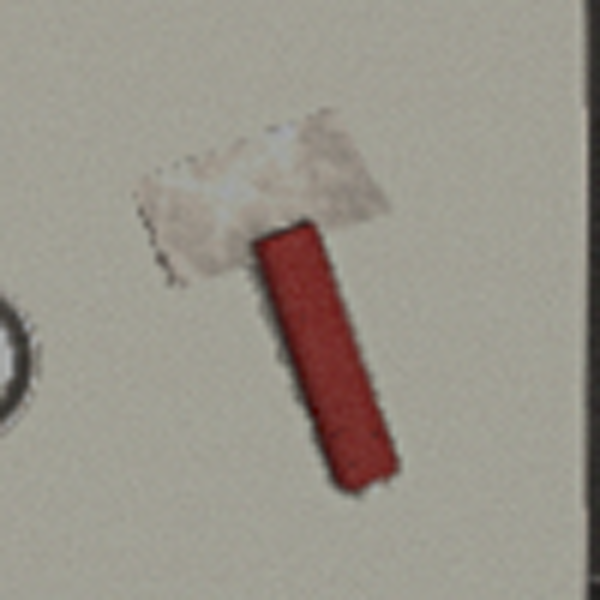

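View pics/scene0_200.png

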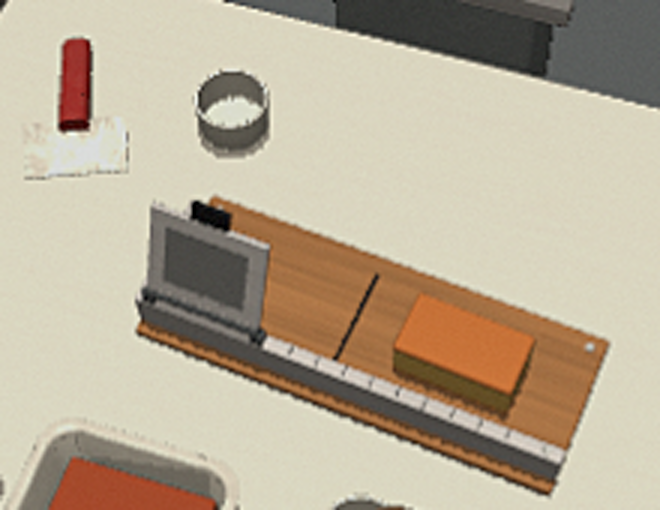

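Run:
```python
from h import *
im=cv2.imread("pics/top0.png"); hsv=cv2.cvtColor(im,cv2.COLOR_BGR2HSV)
def t(u,v,z): return pl("top",225+u/4,200+v/4,z)
A=t(48,280,.012);B=t(650,379,.012)
print("near corners",A,B,np.linalg.norm(A-B))
L1=t(383,304,.012);L2=t(408,137,.012);print("line",L1,L2,np.linalg.norm(L1-L2))
ey=(A-B)/np.linalg.norm(A-B);ex=np.array([ey[1],-ey[0],0]);
org=(A+B)/2+0.08*ex;org[2]=0
print("bed origin",org,"yaw",np.arctan2(ex[1],ex[0]))
def bf(p): return np.array([(p-org)@ex,(p-org)@ey,p[2]])*1e3
print("line bf",bf(L1),bf(L2))
print("rail tops", bf(t(80,47,.052)),bf(t(78,68,.052)),bf(t(500,110,.052)),bf(t(495,132,.052)))
print("stop", bf(t(645,310,.06)),bf(t(660,312,.06)))
for m,z,n in((cv2.inRange(hsv,(5,130,150),(18,255,255)),.057,"cheese"),(cv2.inRange(hsv,(0,150,60),(5,255,255)),.032,"red"),(cv2.inRange(hsv,(175,150,60),(180,255,255)),.032,"red2")):
    for c in cv2.findContours(m,0,1)[0]:
        if cv2.contourArea(c)<150: continue
        r=cv2.minAreaRect(c); P=[pl("top",u,v,z) for u,v in cv2.boxPoints(r)]
        ctr=np.mean(P,0); e=[P[i+1]-P[i] for i in range(3)]
        print(n,r,ctr,[ (np.linalg.norm(x).round(4),np.arctan2(x[1],x[0]).round(3)) for x in e],bf(ctr))
cc=[t(160,123,.057),t(327,154,.057),t(312,243,.057),t(143,212,.057)]
print("cheese manual",[bf(p).round(1) for p in cc],bf(np.mean(cc,0)))
def s(u,v,z): return pl("top",400+u/6,270+v/6,z)
S=[s(138,190,.005),s(330,108,.01),s(388,208,.01),s(178,285,.002)]
print("blade",S)
print("handle end",s(368,482,.032),s(284,234,.032))
for n,u,v,z in(("ram",390,329,.045),("bram",302,180,.045),("timer",186,284,.05)): p=pl("top",u,v,z);print(n,p,bf(p))
# lid in scene
def q(u,v): return 200+u/3,130+v/3
print("lid corner scene")
for a in np.arange(1.1,1.76,.05):
    P=lambda r,y: org+ex*(.063-r*np.cos(a))+ey*y+np.array([0,0,.067+r*np.sin(a)])
    print(a.round(2),[((proj("scene",P(r,y))-[200,130])*3).round(0) for r,y in((.096,-.1865),(.096,-.0785),(.114,-.1325))], ((proj("top",P(.114,-.1325))-[225,200])*4).round(0))
```

```text
near corners [0.52102072 0.28279767 0.012     ] [ 0.48204069 -0.1124476   0.012     ] 0.39716276976559467
line [0.51989087 0.06328489 0.012     ] [0.63227289 0.05384065 0.012     ] 0.11277815119231117
bed origin [0.58114446 0.07732334 0.        ] yaw -0.0983044949766366
line bf [-59.58003663 -19.98247868  12.        ] [ 53.18631698 -18.35125792  12.        ]
rail tops [ 68.2780978 200.6170621  52.       ] [ 54.21088778 199.14110301  52.        ] [ 71.05768445 -74.46088354  52.        ] [ 56.14414029 -73.44511408  52.        ]
stop [ -43.73818457 -183.30179214   60.        ] [ -43.47346552 -192.81511533   60.        ]
cheese ((282.92999267578125, 244.8676300048828), (41.538883209228516, 21.37755584716797), 10.784297943115234) [0.58675248 0.1645004  0.057     ] [(np.float64(0.0555), np.float64(-0.097)), (np.float64(0.1066), np.float64(-1.698)), (np.float64(0.0552), np.float64(3.028))] [-2.97516282 87.30657498 57.        ]
red ((453.95025634765625, 329.1733703613281), (43.32426834106445, 10.018365859985352), 71.02959442138672) [ 0.40225436 -0.28321123  0.032     ] [(np.float64(0.0264), 
[... 1295 characters left out ...]
), array([261., 252.]), array([201., 214.])] [606. 128.]
1.4 [array([139., 211.]), array([258., 256.]), array([197., 218.])] [608. 118.]
1.45 [array([136., 215.]), array([255., 260.]), array([194., 223.])] [609. 108.]
1.5 [array([133., 219.]), array([253., 264.]), array([191., 229.])] [611.  99.]
1.55 [array([131., 224.]), array([250., 269.]), array([187., 234.])] [612.  89.]
1.6 [array([128., 229.]), array([248., 274.]), array([184., 240.])] [614.  80.]
1.65 [array([125., 233.]), array([245., 279.]), array([181., 246.])] [615.  71.]
1.7 [array([122., 238.]), array([243., 284.]), array([178., 252.])] [616.  62.]
1.75 [array([120., 243.]), array([240., 289.]), array([175., 258.])] [617.  53.]
```

```bash
cat >> h.py <<'E'
YAW=-0.090
ex=np.array([np.cos(YAW),np.sin(YAW),0]);ey=np.array([-ex[1],ex[0],0]);org=np.array([.5812,.0780,0])
def bf(p): p=np.asarray(p,float); return np.array([(p-org)@ex,(p-org)@ey,p[2]])*1e3
def wf(x,y,z): return org+ex*x/1e3+ey*y/1e3+np.array([0,0,z/1e3])
def tyaw(s):
    w,x,y,z=s['orientation']; return np.arctan2(2*(x*y+w*z),1-2*(y*y+z*z))
def go(target,yaw=None):
    from bench import sense
    s=sense(); psi=tyaw(s); p=s['ee_pos']
    if yaw is None: yaw=psi
    dy=(yaw-psi+np.pi)%(2*np.pi)-np.pi
    d=np.asarray(target)-p
    def tool(a): c,n=np.cos(a),np.sin(a); return np.array([d[0]*c+d[1]*n,d[0]*n-d[1]*c,-d[2]])/.04
    print("t",round(s['time'],2),"p",p.round(4),"bf",bf(p).round(1),"yaw",round(psi,4),"w",round(s['gripper_width'],4),"F",s['force'].round(1),"q7",round(s['joint_pos'][6],2))
    print("turn",round(-dy/np.radians(6),3),"shift before turn",tool(psi).round(3),"after turn",tool(yaw).round(3))
E
python3 - <<'E'
from h import *
def t(u,v,z): return pl("top",225+u/4,200+v/4,z)
for n,p in dict(A=t(48,280,.012),B=t(650,379,.012),L1=t(383,304,.012),L2=t(408,137,.012),r1=t(80,47,.052),r2=t(78,68,.052),r3=t(500,110,.052),r4=t(495,132,.052),stop=t(645,310,.06),c1=t(160,123,.057),c2=t(327,154,.057),c3=t(312,243,.057),c4=t(143,212,.057)).items(): print(n,bf(p).round(1))
# scene check
def s(u,v,z): return pl("scene",200+u/3,130+v/3,z)
for n,p in dict(A=s(608,344,.012),B=s(213,197,.012),L1=s(377,276,.012),L2=s(337,357,.012),r1=s(563,458,.052),c=s(420,294,.057),c2=s(534,338,.057),c3=s(514,395,.057),c4=s(395,346,.057),hnd=s(77,40,.032),h2=s(74,130,.032),h1=s(76,85,.032)).items(): print(n,bf(p).round(1),p)
print(pl("top",143,200,0),pl("top",132,300,0))
go([.41,.3,.22],3.50); go([.55,.3,.22],3.50)
E
```

```text
A [-78.3 198.6  12. ]
B [ -81.6 -198.6   12. ]
L1 [-59.7 -20.2  12. ]
L2 [ 53.  -19.5  12. ]
r1 [ 69.9 199.4  52. ]
r2 [ 55.9 198.   52. ]
r3 [ 70.4 -75.7  52. ]
r4 [ 55.5 -74.6  52. ]
stop [ -45.3 -183.6   60. ]
c1 [ 26.9 138.1  57. ]
c2 [23.4 29.3 57. ]
c3 [-34.9  29.5  57. ]
c4 [-31.9 138.6  57. ]
A [-68.8 202.2  12. ] [0.5308717  0.28553238 0.012     ]
B [ -73.8 -193.3   12. ] [ 0.4903065  -0.10784755  0.012     ]
L1 [-53.8 -16.2  12. ] [0.52618798 0.06670001 0.012     ]
L2 [ 37.1 -17.2  12. ] [0.61659829 0.05749728 0.012     ]
r1 [ 69.2 201.3  52. ] [0.66823003 0.27231176 0.052     ]
c [-27.3  35.2  57. ] [0.55717446 0.1154855  0.057     ]
c2 [-24.8 142.   57. ] [0.56923686 0.22166189 0.057     ]
c3 [ 33.  144.5  57. ] [0.62700512 0.21893794 0.057     ]
c4 [28.6 34.2 57. ] [0.6128023  0.10952721 0.057     ]
hnd [-179.8 -393.9   32. ] [ 0.36676859 -0.29812732  0.032     ]
h2 [ -80.7 -343.3   32. ] [ 0.46998848 -0.2566507   0.032     ]
h1 [-129.4 -367.6   32. ] [ 0.41927976 -0.27647093  0.032     ]
[0.69921041 0.56665249 0.        ] [0.42291728 0.55829944 0.        ]
t 0.1 p [0.2011 0.6438 0.2218] bf [-429.4  529.3  221.8] yaw 2.8388 w 0.0875 F [-0.  -0.1 -0.3] q7 -0.08
turn -6.314 shift before turn [-7.548 -6.647  0.045] after turn [-1.876 -9.881  0.045]
t 0.1 p [0.2011 0.6438 0.2218] bf [-429.4  529.3  221.8] yaw 2.8388 w 0.0875 F [-0.  -0.1 -0.3] q7 -0.08
turn -6.314 shift before turn [-10.888  -5.603   0.045] after turn [ -5.153 -11.108   0.045]
```

Run:
```python
from h import *
for n in("scene","top"):
    im=cv2.imread(f"pics/{n}0.png"); hsv=cv2.cvtColor(im,cv2.COLOR_BGR2HSV)
    for nm,lo,hi,z in(("cheese",(5,130,190 if n=="scene" else 150),(18,255,255),.057),("red",(0,150,60),(5,255,255),.032),("white",(0,0,215),(180,40,255),.045)):
        m=cv2.inRange(hsv,lo,hi)
        if nm=="red": m|=cv2.inRange(hsv,(174,150,60),(180,255,255))
        for c in cv2.findContours(m,0,1)[0]:
            a=cv2.contourArea(c)
            if 150<a<1500:
                r=cv2.minAreaRect(c); P=[pl(n,u,v,z) for u,v in cv2.boxPoints(r)]
                print(n,nm,a,np.round(r[0],1),np.mean(P,0).round(4),bf(np.mean(P,0)).round(1),[np.linalg.norm(P[i+1]-P[i]).round(4) for i in range(2)])
    vis=im.copy(); big=cv2.resize(vis,None,fx=4,fy=4,interpolation=cv2.INTER_CUBIC)
    pts=[wf(-80,200,12),wf(-80,-200,12),wf(55,200,52),wf(69,200,52),wf(-60,-20,12),wf(55,-20,12),wf(69,200,0),wf(80,200,12),wf(80,200,0),wf(80,-200,0),wf(69,-70,52)]
    for p in pts:
        u,v=proj(n,p)*4+1.5; cv2.circle(big,(int(u),int(v)),4,(255,255,0),1)
    b=(225,200,425,350) if n=="top" else (230,180,420,310)
    cv2.imwrite(f"pics/ov_{n}.png",big[b[1]*4:b[3]*4,b[0]*4:b[2]*4])
```

```text
scene cheese 717.5 [354.3 243.6] [0.5901 0.1633 0.057 ] [ 1.2 85.8 57. ] [np.float64(0.056), np.float64(0.1079)]
scene red 216.0 [224.5 157.5] [ 0.4162 -0.2805  0.032 ] [-132.1 -371.9   32. ] [np.float64(0.0273), np.float64(0.108)]
top cheese 816.5 [282.9 244.9] [0.5868 0.1645 0.057 ] [-2.2 86.6 57. ] [np.float64(0.0555), np.float64(0.1066)]
top red 380.5 [453.9 329.2] [ 0.4022 -0.283   0.032 ] [-145.8 -375.6   32. ] [np.float64(0.0268), np.float64(0.109)]
```

View pics/ov_scene.png

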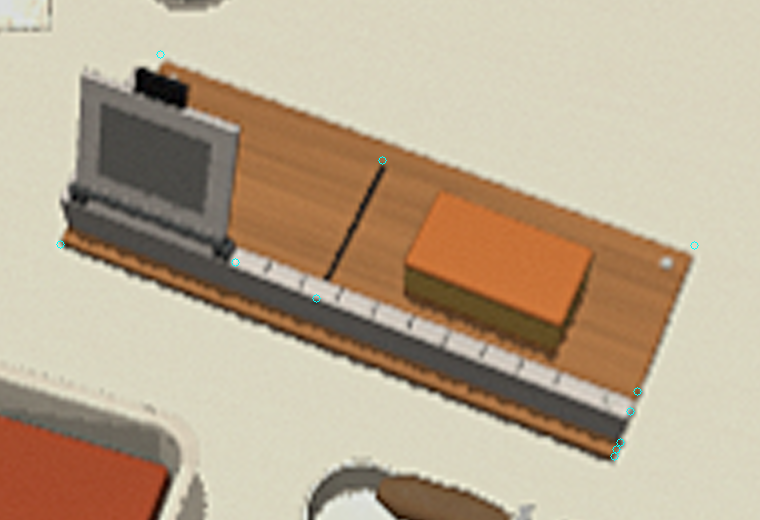

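View pics/ov_top.png

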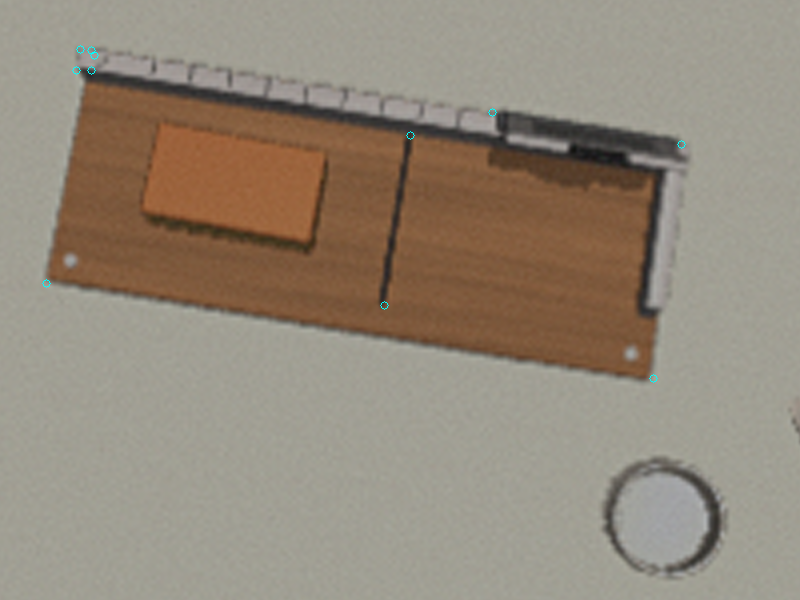

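```bash
python3 -m pendant '[[0,0,0,-1,87],[0,0,0,-1,87],[0,0,0,-1,87],[0,0,0,-1,87],[0,0,0,-1,87],[0,0,0,-1,87],[0,0,0,-0.3,87]]'
python3 - <<'E'
from h import *
go([.52,.30,.2],3.50); go([.50,-.2,.2],3.50)
E
```

```text
time: 0.68
ee_pos: [0.2013, 0.6439, 0.2221]
orientation: [-0.0, -0.18, 0.984, -0.0]
force: [-0.0, 0.9, -0.5]
gripper_width: 0.087
t 0.68 p [0.2013 0.6439 0.2221] bf [-429.2  529.5  222.1] yaw -2.7794 w 0.087 F [-0.   0.9 -0.5] q7 0.52
turn 0.036 shift before turn [ -4.404 -10.863   0.552] after turn [ -4.445 -10.846   0.552]
t 0.68 p [0.2013 0.6439 0.2221] bf [-429.2  529.5  222.1] yaw -2.7794 w 0.087 F [-0.   0.9 -0.5] q7 0.52
turn 0.036 shift before turn [  0.493 -22.375   0.552] after turn [  0.408 -22.377   0.552]
```

```bash
python3 -m pendant '[[-0.2,-0.4,0,0,87],[-0.4,-0.9,0,0,87],[-0.4,-0.9,0,0,87],[-0.4,-0.9,0,0,87],[-0.4,-0.9,0,0,87],[-0.4,-0.9,0,0,87],[-0.4,-0.9,0,0,87],[-0.4,-0.9,0,0,87],[-0.4,-0.9,0,0,87],[-0.4,-0.9,0,0,87]]'
python3 - <<'E'
from h import *
go([.52,.30,.2],3.50); go([.50,-.2,.2],3.50)
E
```

```text
time: 1.52
ee_pos: [0.464, 0.3755, 0.2226]
orientation: [-0.0, -0.176, 0.984, -0.0]
force: [0.7, 0.6, -0.1]
gripper_width: 0.0871
t 1.52 p [0.464  0.3755 0.2226] bf [-143.4  285.8  222.6] yaw -2.7874 w 0.0871 F [ 0.7  0.6 -0.1] q7 1.14
turn -0.04 shift before turn [-0.658 -2.256  0.565] after turn [-0.648 -2.259  0.565]
t 1.52 p [0.464  0.3755 0.2226] bf [-143.4  285.8  222.6] yaw -2.7874 w 0.0871 F [ 0.7  0.6 -0.1] q7 1.14
turn -0.04 shift before turn [  4.146 -13.807   0.565] after turn [  4.205 -13.789   0.565]
```

```bash
python3 -m pendant '[[0.25,-0.9,0,0,87],[0.25,-0.9,0,0,87],[0.25,-0.9,0,0,87],[0.25,-0.9,0,0,87],[0.25,-0.9,0,0,87],[0.25,-0.9,0,0,87],[0.25,-0.9,0,0,87],[0.25,-0.9,0,0,87],[0.25,-0.9,0,0,87],[0.25,-0.9,0,0,87]]'
python3 - <<'E'
from h import *
go([.407,-.281,.12],3.50)
E
```

```text
time: 2.35
ee_pos: [0.4936, 0.0034, 0.2227]
orientation: [-0.0, -0.176, 0.984, 0.0]
force: [0.0, 0.8, 0.8]
gripper_width: 0.0871
t 2.35 p [0.4936 0.0034 0.2227] bf [-80.5 -82.2 222.7] yaw -2.7875 w 0.0871 F [0.  0.8 0.8] q7 1.83
turn -0.041 shift before turn [ 4.497 -5.918  2.566] after turn [ 4.522 -5.898  2.566]
```

```bash
python3 -m pendant '[[0.45,-0.6,0.1,0,87],[0.55,-0.7,0.3,0,87],[0.55,-0.7,0.3,0,87],[0.55,-0.7,0.3,0,87],[0.55,-0.7,0.3,0,87],[0.55,-0.7,0.3,0,87],[0.55,-0.7,0.3,0,87],[0.4,-0.6,0.3,0,87],[0.3,-0.5,0.2,0,87],[0,0,0,0,87]]'
python3 - <<'E'
from h import *
from bench import *
go([.407,-.281,.06],3.50)
for n,b in(("top",(400,260,500,370)),("scene",(170,100,300,200))):
    im=read_camera(n); crop(im,*b,5,f"pics/{n}1.png")
    print(n,proj(n,sense()['ee_pos']), (proj(n,sense()['ee_pos'])-b[:2])*5)
E
```

```text
time: 3.18
ee_pos: [0.4063, -0.2819, 0.1255]
orientation: [-0.001, -0.173, 0.985, -0.001]
force: [0.2, 0.3, 0.5]
gripper_width: 0.0866
t 3.18 p [ 0.4063 -0.2819  0.1255] bf [-141.9 -374.2  125.5] yaw -2.7942 w 0.0866 F [0.2 0.3 0.5] q7 2.55
turn -0.105 shift before turn [-0.024  0.015  1.637] after turn [-0.024  0.015  1.637]
top [463.55291707 325.19215971] [317.76458534 325.96079857]
scene [220.36562817 134.34883355] [251.82814087 171.74416773]
```

View pics/top1.png

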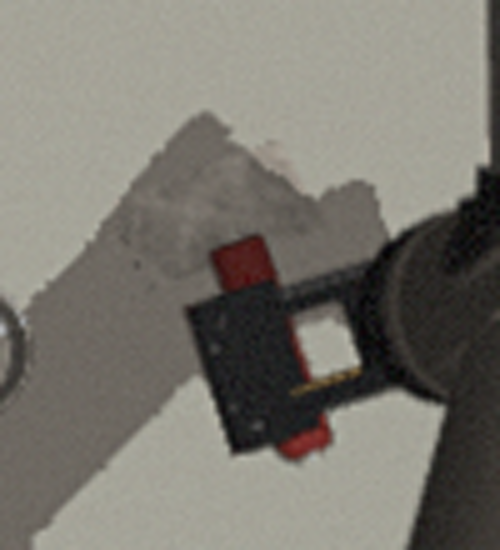

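View pics/scene1.png

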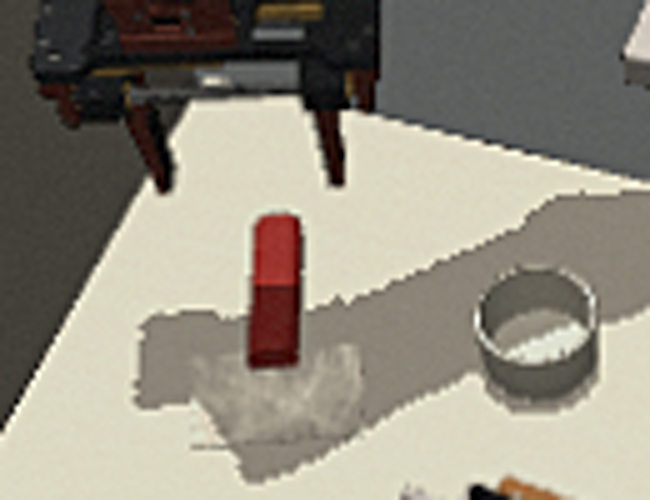

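The scene view draws the fingertips about 3 px lower than their projection. That explains its x bias, and corrected for it both views agree on the handle. The fingers straddle the handle, so I'll descend and grip.

```bash
python3 -m pendant '[[0,0,0.6,-0.1,87],[0,0,0.7,0,87],[0,0,0.7,0,87],[0,0,0.5,0,87],[0,0,0.3,0,87],[0,0,0.15,0,87],[0,0,0.05,0,87],[0,0,0,0,87]]'
python3 - <<'E'
from h import *
go([.407,-.281,.004],3.50)
E
```

```text
time: 3.95
ee_pos: [0.4106, -0.2762, 0.007]
orientation: [0.0, -0.183, 0.983, 0.0]
force: [-0.3, -0.8, 1.3]
gripper_width: 0.0869
t 3.95 p [ 0.4106 -0.2762  0.007 ] bf [-138.  -368.1    7. ] yaw -2.7735 w 0.0869 F [-0.3 -0.8  1.3] q7 2.65
turn 0.092 shift before turn [ 0.128 -0.08   0.075] after turn [ 0.128 -0.081  0.075]
```

```bash
python3 -m pendant '[[0,0,0.08,0,87],[0,0,0,0,30],[0,0,0,0,10],[0,0,0,0,10],[0,0,0,0,10],[0,0,0,0,10],[0,0,0,0,10],[0,0,0,0,10]]'
python3 - <<'E'
from h import *
go([.407,-.281,.004],3.50)
E
```

```text
time: 4.62
ee_pos: [0.4104, -0.2769, 0.0035]
orientation: [0.0, -0.183, 0.983, -0.0]
force: [0.1, -1.1, -0.1]
gripper_width: 0.044
t 4.62 p [ 0.4104 -0.2769  0.0035] bf [-138.2 -368.8    3.5] yaw -2.7742 w 0.044 F [ 0.1 -1.1 -0.1] q7 2.66
turn 0.086 shift before turn [ 0.116 -0.064 -0.011] after turn [ 0.115 -0.065 -0.011]
```

```bash
python3 -m pendant '[[0,0,0,0,10],[0,0,0,0,10],[0,0,0,0,10],[0,0,0,0,10],[0,0,0,0,10]]';python3 -m pendant '[[0,0,0,0,10],[0,0,-0.3,0,10],[0,0,-0.6,0,10],[0,0,-0.6,0,10],[0,0,-0.6,0,10],[0,0,-0.4,0,10],[0,0,0,0,10]]'
python3 - <<'E'
from h import *
from bench import *
go([.43,-.25,.103],3.05)
for n,b in(("top",(400,260,500,370)),("scene",(170,80,300,200))):
    im=read_camera(n); crop(im,*b,5,f"pics/{n}2.png")
E
```

```text
time: 5.03
ee_pos: [0.4104, -0.277, 0.0035]
orientation: [0.0, -0.183, 0.983, -0.0]
force: [0.4, -2.0, -0.0]
gripper_width: 0.0292
time: 5.62
ee_pos: [0.4116, -0.2771, 0.1059]
orientation: [0.002, -0.183, 0.983, -0.001]
force: [0.9, 0.7, -2.3]
gripper_width: 0.0293
t 5.62 p [ 0.4116 -0.2771  0.1059] bf [-137.  -369.   105.9] yaw -2.7739 w 0.0293 F [ 0.9  0.7 -2.3] q7 2.58
turn 4.385 shift before turn [-0.674  0.468  0.072] after turn [-0.397  0.718  0.072]
```

View pics/scene2.png

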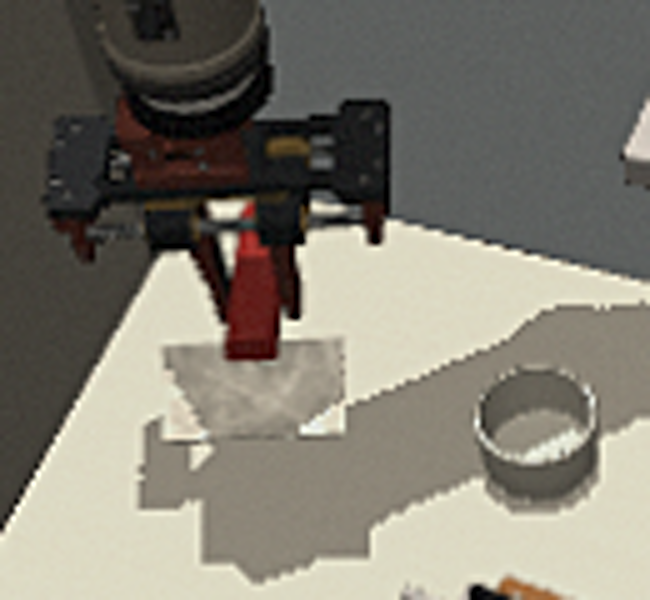

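View pics/top2.png

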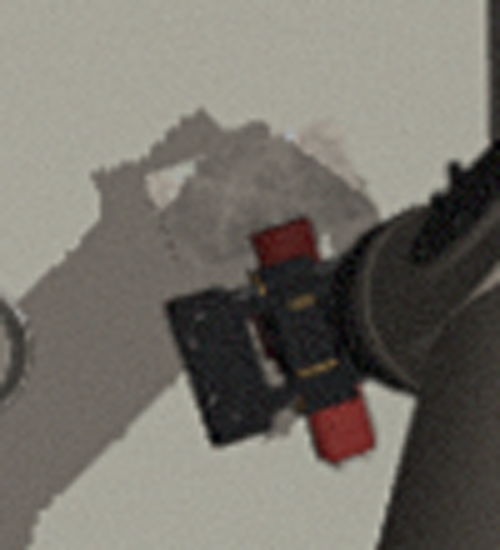

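Run:
```python
from h import *
from bench import *
s=sense();p=s['ee_pos'];a=tyaw(s)+np.pi
f=np.array([np.cos(a),np.sin(a),0]);l=np.array([-f[1],f[0],0])
def rep(n,q): d=q-p; print(n,q.round(4),"fwd",round(d@f*1e3,1),"left",round(d@l*1e3,1))
rep("hfront",pl("top",400+280/5,260+228/5,.1345))
rep("hfront lowL",pl("top",400+252/5,260+237/5,.1345)); rep("R",pl("top",400+308/5,260+220/5,.1345))
rep("hback",pl("top",400+348/5,260+460/5,.1345))
rep("fl",pl("scene",170+163/5,80+440/5-3,.1025));rep("fr",pl("scene",170+343/5,80+437/5-3,.1025))
rep("top fl",pl("top",400+150/5,260+178/5,.11));
rep("top fr",pl("top",400+325/5,260+118/5,.11));
```

```text
hfront [ 0.4518 -0.2581  0.1345] fwd 45.5 left 1.8
hfront lowL [ 0.4469 -0.2447  0.1345] fwd 45.7 left 16.1
R [ 0.4564 -0.2715  0.1345] fwd 44.9 left -12.3
hback [ 0.3457 -0.2925  0.1345] fwd -65.9 left 7.9
fl [ 0.5056 -0.2933  0.1025] fwd 83.0 left -50.4
fr [ 0.4744 -0.1993  0.1025] fwd 87.7 left 48.5
top fl [ 0.4748 -0.2011  0.11  ] fwd 87.4 left 46.7
top fr [ 0.5089 -0.2867  0.11  ] fwd 88.4 left -45.5
```

```bash
python3 -m pendant '[[-0.3,0.2,0,0.5,10],[-0.3,0.4,0,1,10],[-0.3,0.4,0,1,10],[-0.3,0.4,0,1,10],[0,0.4,0,0.9,10],[0,0.4,0,0,10]]'
python3 - <<'E'
from h import *
go(wf(-141.5,86,70),3.0516)
E
```

```text
time: 6.22
ee_pos: [0.444, -0.1772, 0.1015]
orientation: [-0.002, 0.049, 0.999, 0.0]
force: [-1.1, 0.8, -3.1]
gripper_width: 0.0296
t 6.22 p [ 0.444  -0.1772  0.1015] bf [-113.7 -266.5  101.5] yaw 3.0441 w 0.0296 F [-1.1  0.8 -3.1] q7 1.94
turn -0.072 shift before turn [0.762 8.807 0.787] after turn [0.696 8.812 0.787]
```

```bash
python3 -m pendant '[[0,0.6,0,0,10],[0.05,0.8,0,0,10],[0.05,0.9,0,0,10],[0.1,0.9,0,0,10],[0.1,0.9,0,0,10],[0.1,0.9,0,0,10],[0.1,0.9,0.1,0,10],[0.1,0.9,0.2,0,10],[0.1,0.8,0.3,0,10],[0,0.6,0.2,0,10]]'; python3 -m pendant '[[0,0.4,0,0,10],[0,0,0,0,10]]'
python3 - <<'E'
from h import *
go(wf(-141.5,86,17.5),3.0516)
E
```

```text
time: 7.05
ee_pos: [0.4453, 0.1532, 0.069]
orientation: [-0.002, 0.045, 0.999, -0.0]
force: [0.9, -0.7, -1.4]
gripper_width: 0.029
time: 7.22
ee_pos: [0.4478, 0.17, 0.0693]
orientation: [-0.002, 0.044, 0.999, -0.0]
force: [-0.2, 0.6, -1.2]
gripper_width: 0.0293
t 7.22 p [0.4478 0.17   0.0693] bf [-141.1   79.6   69.3] yaw 3.0542 w 0.0293 F [-0.2  0.6 -1.2] q7 1.19
turn 0.024 shift before turn [0.01  0.16  1.295] after turn [0.01  0.16  1.295]
```

```bash
python3 -m pendant '[[0,0.16,0.3,0,10],[0,0,0.4,0,10],[0,0,0.4,0,10],[0,0,0.15,0,10],[0,0,0,0,10],[0,0,0,0,10]]'
python3 - <<'E'
from h import *
from bench import *
go(wf(-120,86,16.5),3.0516)
for n,b in(("top",(225,200,355,300)),("scene",(280,150,440,270))):
    im=read_camera(n); crop(im,*b,5,f"pics/{n}3.png")
E
```

```text
time: 7.72
ee_pos: [0.4495, 0.1716, 0.0211]
orientation: [-0.001, 0.047, 0.999, -0.001]
force: [-0.3, 0.4, -1.1]
gripper_width: 0.0292
t 7.72 p [0.4495 0.1716 0.0211] bf [-139.6   81.4   21.1] yaw 3.0471 w 0.0292 F [-0.3  0.4 -1.1] q7 1.22
turn -0.043 shift before turn [-0.489  0.118  0.114] after turn [-0.49   0.116  0.114]
```

View pics/top3.png

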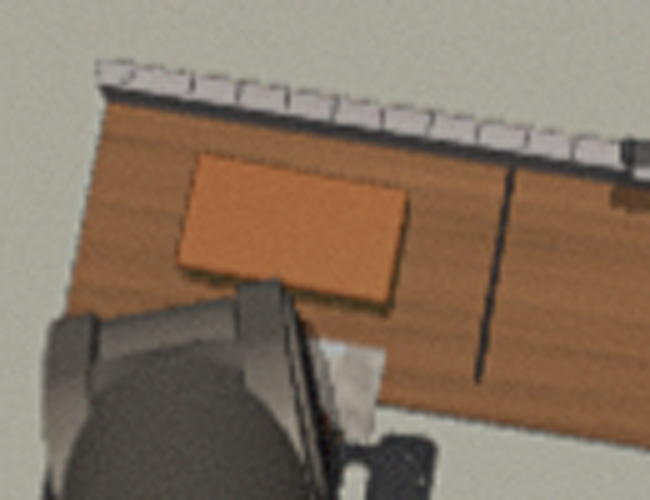

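View pics/scene3.png

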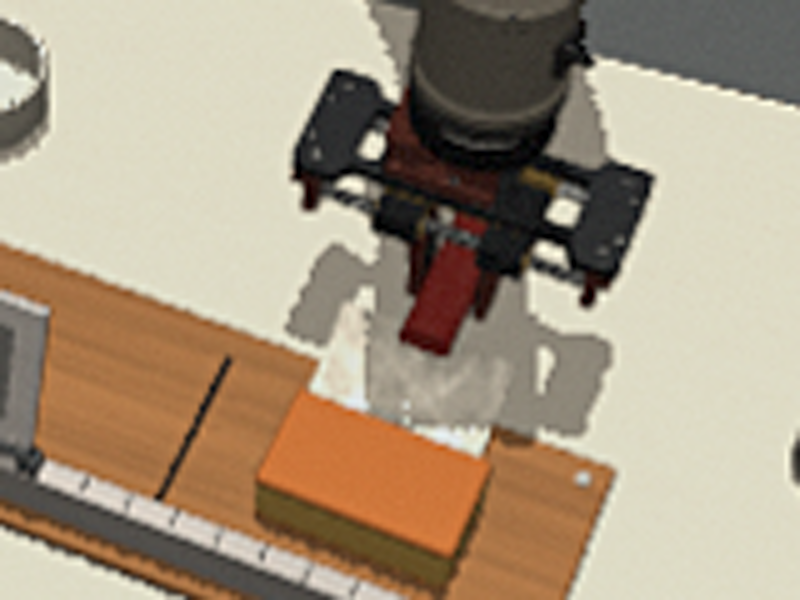

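```bash
python3 -m pendant '[[0,0.1,0.07,-0.04,10],[-0.1,0,0,0,10],[-0.1,0,0,0,10],[-0.08,0,0,0,10],[-0.08,0,0,0,10],[-0.08,0,0,0,10],[-0.08,0,0,0,10],[-0.08,0,0,0,10],[-0.08,0,0,0,10],[-0.08,0,0,0,10]]'
python3 - <<'E'
from h import *
go(wf(-91.5,86,18),3.0516)
E
```

```text
time: 8.65
ee_pos: [0.4804, 0.1739, 0.0185]
orientation: [-0.0, 0.045, 0.999, -0.0]
force: [-1.9, -0.0, -1.8]
gripper_width: 0.0292
t 8.65 p [0.4804 0.1739 0.0185] bf [-109.    86.5   18.5] yaw 3.0525 w 0.0292 F [-1.9 -0.  -1.8] q7 1.25
turn 0.009 shift before turn [-0.437 -0.012  0.013] after turn [-0.437 -0.012  0.013]
```

```bash
python3 -m pendant '[[-0.06,0,0,0,10],[-0.06,0,0,0,10],[-0.06,0,0,0,10],[-0.06,0,0,0,10],[-0.05,0,0,0,10],[-0.05,0,0,0,10]]'
python3 - <<'E'
from h import *
go(wf(-91.5,86,18),3.0516)
E
```

```text
time: 9.15
ee_pos: [0.4943, 0.1728, 0.0186]
orientation: [-0.0, 0.045, 0.999, -0.0]
force: [-2.0, 0.1, -1.7]
gripper_width: 0.0295
t 9.15 p [0.4943 0.1728 0.0186] bf [-95.   86.6  18.6] yaw 3.0524 w 0.0295 F [-2.   0.1 -1.7] q7 1.26
turn 0.008 shift before turn [-0.089 -0.015  0.016] after turn [-0.089 -0.014  0.016]
```

```bash
python3 -m pendant '[[-0.05,0,0,0,10],[-0.05,0,0,0,10],[0,0,0,0,10]]'
python3 - <<'E'
from h import *
from bench import *
go(wf(-91.5,86,18),3.0516)
im=read_camera("top"); crop(im,225,200,355,300,5,"pics/top4.png")
im=read_camera("scene"); crop(im,280,150,440,270,5,"pics/scene4.png")
E
```

```text
time: 9.4
ee_pos: [0.4976, 0.1724, 0.0184]
orientation: [-0.001, 0.045, 0.999, -0.0]
force: [-4.4, -0.0, -0.8]
gripper_width: 0.0294
t 9.4 p [0.4976 0.1724 0.0184] bf [-91.8  86.5  18.4] yaw 3.0525 w 0.0294 F [-4.4 -0.  -0.8] q7 1.26
turn 0.009 shift before turn [-0.007 -0.013  0.011] after turn [-0.007 -0.013  0.011]
```

View pics/top4.png

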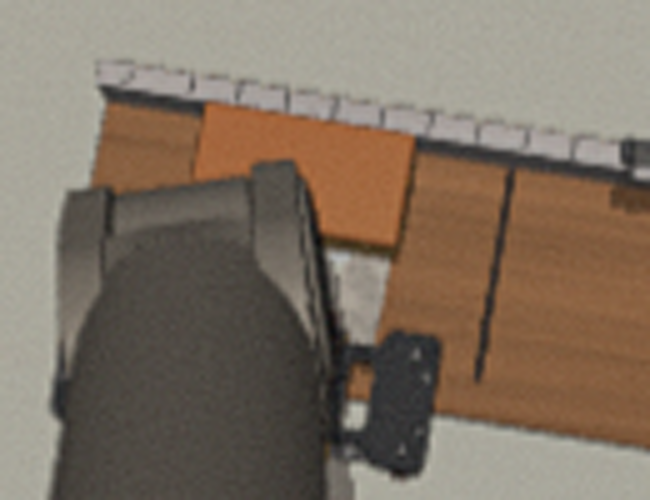

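View pics/scene4.png

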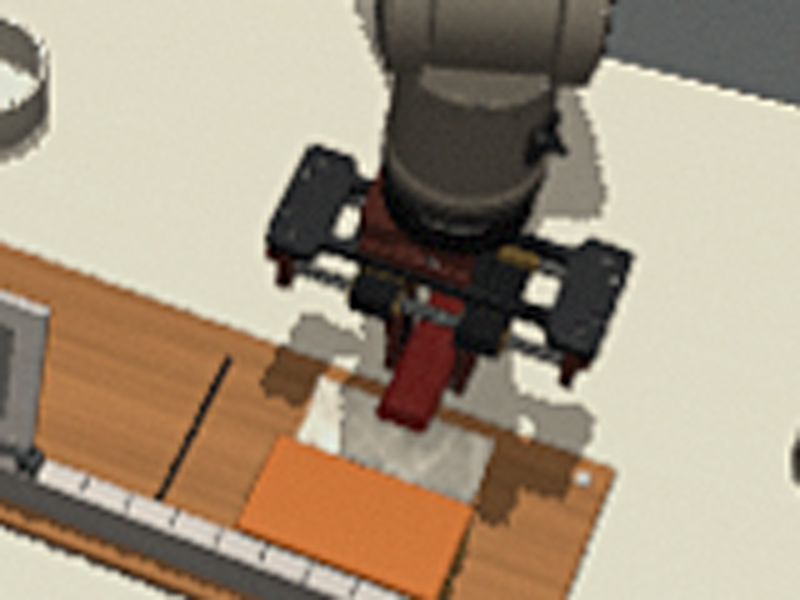

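```bash
python3 -m pendant '[[-0.05,0,0,0,10],[-0.05,0,0,0,10],[0,0,0,0,10]]'
python3 - <<'E'
from h import *
go(wf(-91.5,86,18),3.0516)
E
```

```text
time: 9.75
ee_pos: [0.4974, 0.1724, 0.0176]
orientation: [-0.004, 0.044, 0.999, -0.001]
force: [-12.1, 1.4, 2.2]
gripper_width: 0.0297
t 9.75 p [0.4974 0.1724 0.0176] bf [-91.9  86.5  17.6] yaw 3.0537 w 0.0297 F [-12.1   1.4   2.2] q7 1.27
turn 0.02 shift before turn [-0.01  -0.012 -0.011] after turn [-0.01  -0.011 -0.011]
```

```bash
python3 -m pendant '[[0.2,0,0,0,10],[0.3,0,0,0,10],[0.4,0,0,0,10],[0.2,0,-0.4,0,10],[0,0,-0.7,0,10],[0,0,-0.7,0,10],[0,0,-0.4,0,10]]'; python3 -m pendant '[[0,0.5,0,1,10],[0,0.5,0,1,10],[0,0.5,0,1,10],[0,0.5,0,1,10],[0,0.5,0,1,10],[0,0,0,1,10],[0,0,0,1,10],[0,0,0,1,10],[0,0,0,1,10],[0,0,0,1,10]]';  python3 -m pendant '[[0,0,0,1,10],[0,0,0,1,10],[0,0,0,1,10],[0,0,0,1,10],[0,0,0,1,10],[0,0,0,0,10]]'
python3 - <<'E'
from h import *
go(wf(-2,255,90),1.482)
E
```

```text
time: 10.33
ee_pos: [0.4604, 0.1764, 0.1095]
orientation: [0.003, 0.045, 0.999, 0.001]
force: [0.6, -0.1, -1.9]
gripper_width: 0.0296
time: 11.17
ee_pos: [0.4886, 0.2707, 0.1071]
orientation: [0.001, 0.54, 0.841, 0.001]
force: [-0.1, -0.7, -1.5]
gripper_width: 0.0294
time: 11.67
ee_pos: [0.4884, 0.2708, 0.107]
orientation: [0.001, 0.739, 0.674, 0.001]
force: [-0.4, -0.1, -1.4]
gripper_width: 0.0294
t 11.67 p [0.4884 0.2708 0.107 ] bf [-109.8  183.7  107. ] yaw 1.4781 w 0.0294 F [-0.4 -0.1 -1.4] q7 -0.27
turn -0.038 shift before turn [1.791 2.69  0.424] after turn [1.78  2.697 0.424]
```

```bash
python3 -m pendant '[[0.3,0.4,0,0,10],[0.5,0.7,0,0,10],[0.5,0.7,0.1,0,10],[0.4,0.6,0.1,0,10],[0.1,0.3,0.1,0,10],[0,0,0.1,0,10],[0,0,0,0,10]]';  python3 - <<'E'
from h import *
go(wf(-2,255,18.5),1.482)
E
```

```text
time: 12.25
ee_pos: [0.6014, 0.3319, 0.0896]
orientation: [0.0, 0.737, 0.676, -0.001]
force: [0.2, -0.2, -2.1]
gripper_width: 0.0293
t 12.25 p [0.6014 0.3319 0.0896] bf [ -2.7 254.6  89.6] yaw 1.4833 w 0.0293 F [ 0.2 -0.2 -2.1] q7 -0.26
turn 0.012 shift before turn [0.009 0.016 1.776] after turn [0.009 0.016 1.776]
```

```bash
python3 -m pendant '[[0,0,0.4,0,10],[0,0,0.6,0,10],[0,0,0.5,0,10],[0,0,0.2,0,10],[0,0,0.05,0,10],[0,0,0,0,10]]';  python3 - <<'E'
from h import *
from bench import *
go(wf(-2,225,18.5),1.482)
im=read_camera("top"); crop(im,205,190,335,290,5,"pics/top5.png")
im=read_camera("scene"); crop(im,290,180,440,300,5,"pics/scene5.png")
E
```

```text
time: 12.75
ee_pos: [0.6007, 0.3323, 0.0203]
orientation: [-0.0, 0.738, 0.675, -0.0]
force: [0.6, 0.2, -1.5]
gripper_width: 0.0295
t 12.75 p [0.6007 0.3323 0.0203] bf [ -3.4 255.   20.3] yaw 1.4819 w 0.0295 F [ 0.6  0.2 -1.5] q7 -0.22
turn -0.001 shift before turn [-0.75   0.034  0.045] after turn [-0.75   0.034  0.045]
```

View pics/top5.png

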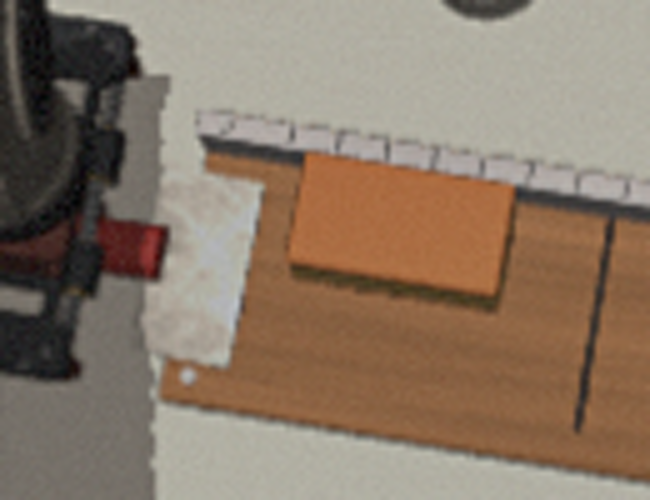

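View pics/scene5.png

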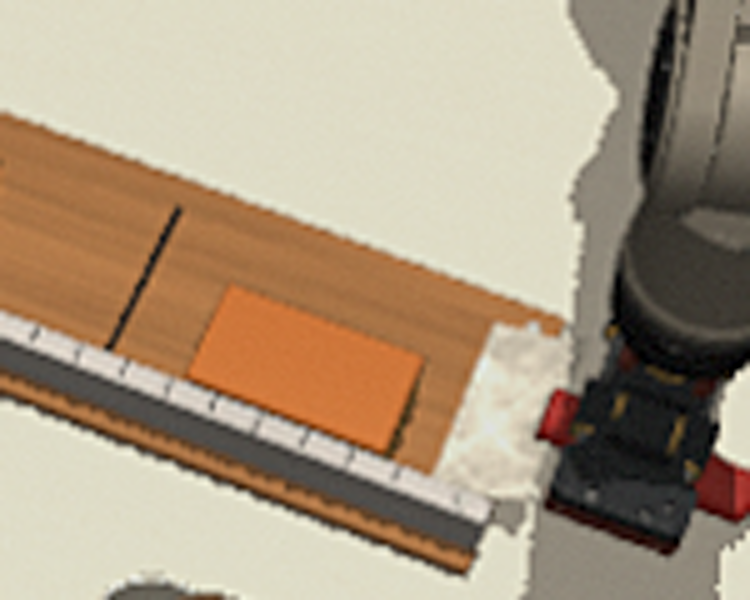

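Run:
```python
from h import *
def t(u,v,z): return bf(pl("top",205+u/5,190+v/5,z)).round(1)
print("blade front",t(264,184,.02),t(231,366,.02))
print("cheese",t(305,153,.057),t(515,184,.057),t(498,295,.057),t(290,265,.057))
print("rail inner top",t(203,140,.052),t(640,208,.052))
```

```text
blade front [ 42.8 164.2  20. ] [-55.9 163.7  20. ]
cheese [ 53.7 140.4  57. ] [54.2 31.  57. ] [-4.4 30.4 57. ] [ -5.5 137.5  57. ]
rail inner top [ 53.7 194.7  52. ] [ 52.9 -34.1  52. ]
```

```bash
python3 -m pendant '[[-0.1,0.07,0.04,0,10],[-0.2,0,0,0,10],[-0.15,0,0,0,10],[-0.08,0,0,0,10],[-0.06,0,0,0,10],[-0.06,0,0,0,10],[-0.06,0,0,0,10],[-0.06,0,0,0,10]]';  python3 - <<'E'
from h import *
go(wf(1,12,18.5),1.482)
E
```

```text
time: 13.52
ee_pos: [0.6014, 0.3025, 0.0192]
orientation: [-0.0, 0.738, 0.675, 0.0]
force: [-1.1, 2.3, -0.8]
gripper_width: 0.0293
t 13.52 p [0.6014 0.3025 0.0192] bf [-1.000e-01  2.254e+02  1.920e+01] yaw 1.4826 w 0.0293 F [-1.1  2.3 -0.8] q7 -0.17
turn 0.005 shift before turn [-5.335  0.017  0.018] after turn [-5.335  0.02   0.018]
```

```bash
python3 -m pendant '[[-0.06,0.02,0,0,10],[-0.08,0.02,0,0,10],[-0.08,0,0,0,10],[-0.08,0.005,0,0,10],[-0.08,0.005,0,0,10],[-0.08,0.005,0,0,10],[-0.08,0.005,0,0,10],[-0.08,0.005,0,0,10]]';  python3 - <<'E'
from h import *
from bench import *
go(wf(1,12,18.5),1.482)
im=read_camera("top"); crop(im,225,190,355,290,5,"pics/top6.png")
E
```

```text
time: 14.18
ee_pos: [0.6017, 0.2763, 0.019]
orientation: [-0.0, 0.738, 0.675, -0.0]
force: [-1.3, 2.6, -1.9]
gripper_width: 0.0293
t 14.18 p [0.6017 0.2763 0.019 ] bf [  2.6 199.3  19. ] yaw 1.4814 w 0.0293 F [-1.3  2.6 -1.9] q7 -0.14
turn -0.006 shift before turn [-4.682 -0.042  0.012] after turn [-4.682 -0.045  0.012]
```

View pics/top6.png

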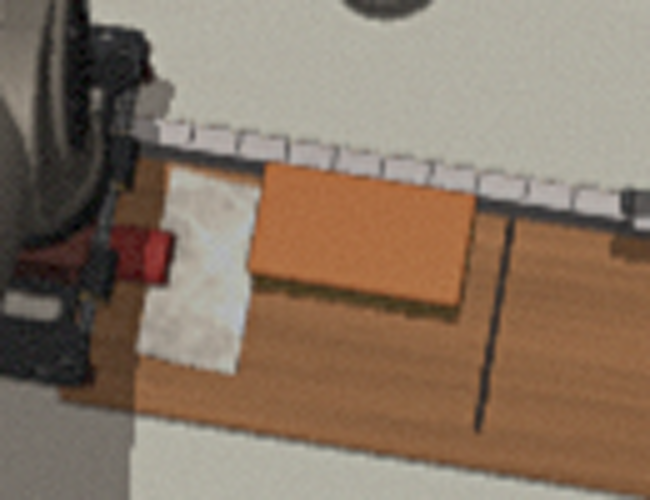

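The cheese is flat on the rail with its leading end still short of the line at (497,320), and the blade is flush behind it. I'll keep feeding.

```bash
python3 -m pendant '[[-0.1,0.002,0,0,10],[-0.1,0.002,0,0,10],[-0.1,0.002,0,0,10],[-0.1,0.002,0,0,10],[-0.1,0.002,0,0,10],[-0.1,0.002,0,0,10],[-0.1,0.002,0,0,10],[-0.1,0.002,0,0,10],[-0.1,0.002,0,0,10],[-0.1,0.002,0,0,10]]';  python3 -m pendant '[[-0.1,0.002,0,0,10],[-0.1,0.002,0,0,10],[-0.1,0.002,0,0,10],[-0.1,0.002,0,0,10],[-0.1,0.002,0,0,10],[-0.1,0.002,0,0,10],[-0.1,0.002,0,0,10],[-0.1,0.002,0,0,10],[-0.1,0.002,0,0,10],[-0.1,0.002,0,0,10]]';python3 - <<'E'
from h import *
from bench import *
go(wf(3,12,18.5),1.482)
im=read_camera("top"); crop(im,265,190,395,290,5,"pics/top7.png")
E
```

```text
time: 15.07
ee_pos: [0.599, 0.2364, 0.019]
orientation: [-0.0, 0.738, 0.675, -0.0]
force: [-0.9, 2.2, -1.0]
gripper_width: 0.0299
time: 15.9
ee_pos: [0.5962, 0.1964, 0.019]
orientation: [0.0, 0.738, 0.675, -0.0]
force: [-2.2, 1.6, -1.2]
gripper_width: 0.0291
t 15.9 p [0.5962 0.1964 0.019 ] bf [  4.3 119.3  19. ] yaw 1.4815 w 0.0291 F [-2.2  1.6 -1.2] q7 -0.02
turn -0.005 shift before turn [-2.683 -0.035  0.013] after turn [-2.683 -0.036  0.013]
```

View pics/top7.png

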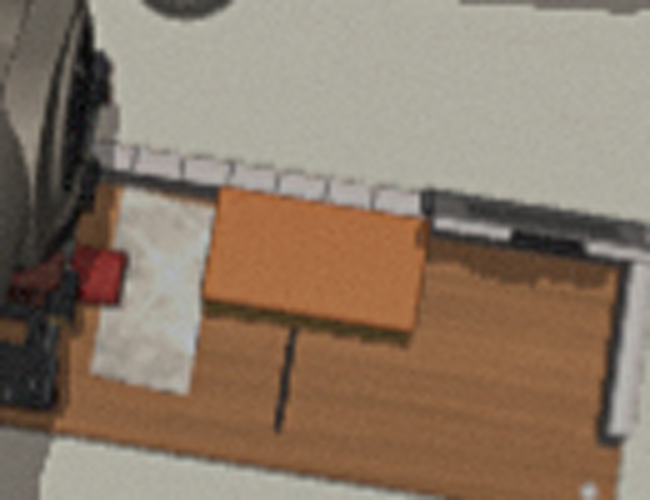

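```bash
python3 -m pendant '[[-0.1,0,0,0,10],[-0.1,0,0,0,10],[-0.1,0,0,0,10],[-0.1,0,0,0,10],[-0.1,0,0,0,10],[-0.1,0,0,0,10],[-0.1,0,0,0,10],[-0.1,0,0,0,10],[-0.1,0,0,0,10],[-0.1,0,0,0,10]]';  python3 -m pendant '[[-0.1,0,0,0,10],[-0.1,0,0,0,10],[-0.1,0,0,0,10],[-0.1,0,0,0,10],[-0.1,0,0,0,10],[-0.1,0,0,0,10],[-0.1,0,0,0,10],[-0.1,0,0,0,10],[-0.1,0,0,0,10],[-0.1,0,0,0,10]]';python3 - <<'E'
from h import *
from bench import *
go(wf(3,12,18.5),1.482)
im=read_camera("top"); crop(im,275,190,405,290,5,"pics/top8.png")
E
```

```text
time: 16.78
ee_pos: [0.5925, 0.1568, 0.019]
orientation: [-0.0, 0.738, 0.675, -0.0]
force: [-1.1, 1.6, -2.0]
gripper_width: 0.0289
time: 17.62
ee_pos: [0.5891, 0.1168, 0.019]
orientation: [-0.0, 0.738, 0.675, -0.0]
force: [-0.7, 3.0, -2.5]
gripper_width: 0.0299
t 17.62 p [0.5891 0.1168 0.019 ] bf [ 4.4 39.4 19. ] yaw 1.4816 w 0.0299 F [-0.7  3.  -2.5] q7 0.11
turn -0.004 shift before turn [-0.685 -0.034  0.014] after turn [-0.685 -0.035  0.014]
```

View pics/top8.png

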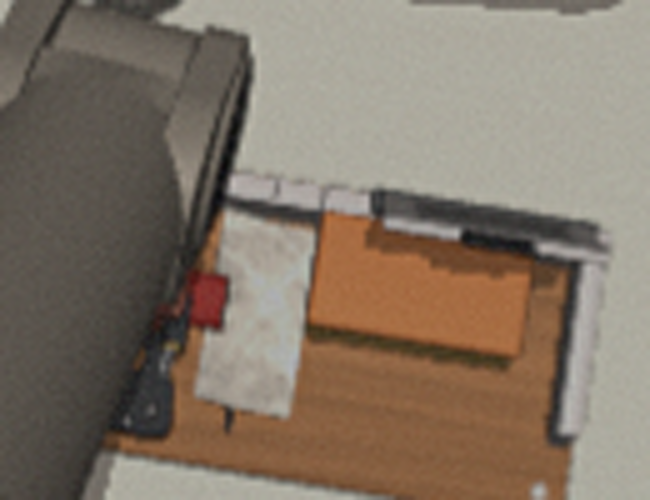

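```bash
python3 -m pendant '[[-0.08,0,0,0,10],[-0.08,0,0,0,10],[-0.08,0,0,0,10],[-0.08,0,0,0,10],[-0.08,0,0,0,10],[-0.06,0,0,0,10],[-0.06,0,0,0,10],[-0.05,0,0,0,10]]';  python3 - <<'E'
from h import *
go(wf(3,12,18.5),1.482)
E
python3 -m pendant '[[-0.05,0,0,0,10],[-0.05,0,0,0,10],[-0.05,0,0,0,10]]'
python3 - <<'E'
from h import *
go(wf(3,12,18.5),1.482)
E
```

```text
time: 18.33
ee_pos: [0.587, 0.0943, 0.019]
orientation: [-0.0, 0.738, 0.675, -0.0]
force: [0.3, 2.7, -2.2]
gripper_width: 0.0293
t 18.33 p [0.587  0.0943 0.019 ] bf [ 4.4 16.7 19. ] yaw 1.4815 w 0.0293 F [ 0.3  2.7 -2.2] q7 0.15
turn -0.005 shift before turn [-0.118 -0.034  0.014] after turn [-0.118 -0.034  0.014]
time: 18.58
ee_pos: [0.5867, 0.0925, 0.0192]
orientation: [-0.002, 0.737, 0.676, 0.001]
force: [-1.1, 14.6, 0.5]
gripper_width: 0.0299
t 18.58 p [0.5867 0.0925 0.0192] bf [ 4.1 14.9 19.2] yaw 1.4839 w 0.0299 F [-1.1 14.6  0.5] q7 0.16
turn 0.018 shift before turn [-0.073 -0.028  0.017] after turn [-0.073 -0.028  0.017]
```

Run:
```python
from h import *
from bench import *
im=read_camera("top"); crop(im,275,190,405,290,5,"pics/top9.png")
im=read_camera("scene"); crop(im,230,170,380,290,5,"pics/scene9.png")
```

```text
(no output)
```

View pics/top9.png

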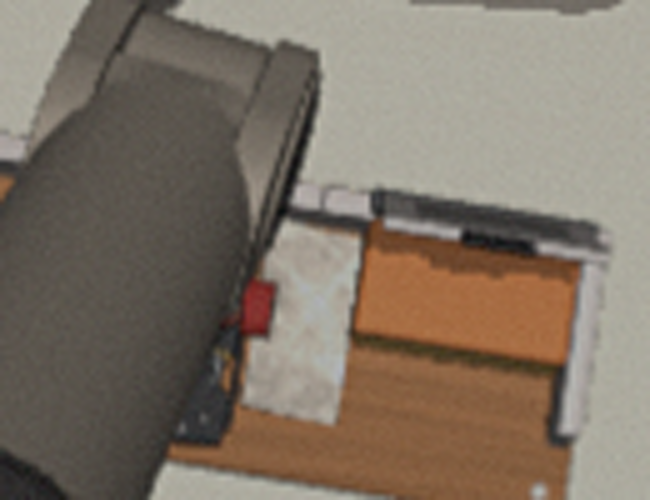

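View pics/scene9.png

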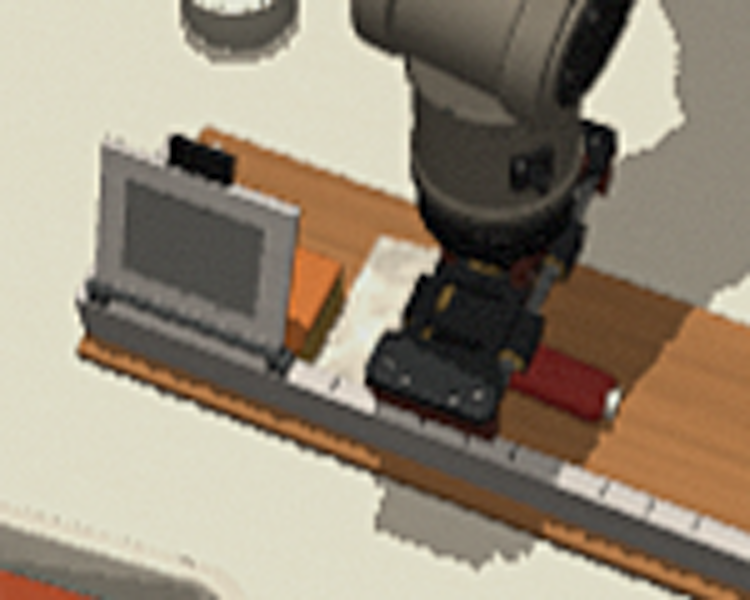

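The cheese's end touches the stop at about (580,300) in the top crop, its long side is on the rail, and the force rose to 14.6 N. I'll back off straight, lift, and carry the scraper past the bed's +y end.

```bash
python3 -m pendant '[[0.2,0,0,0,10],[0.4,0,0,0,10],[0.5,0,-0.2,0,10],[0.4,0,-0.6,0,10],[0.3,0,-0.6,0,10],[0.5,0,-0.3,0,10],[0.7,0.05,0,0,10],[0.8,0.05,0,0,10],[0.8,0.1,0,0,10],[0.8,0.1,0,0,10]]'; python3 -m pendant '[[0.8,0.1,0,0,10],[0.8,0,0,0,10],[0.5,0,0,0,10],[0.3,0,0,0,10],[0,0,0,0,10]]'
python3 - <<'E'
from h import *
go([.63,.41,.03],1.482)
E
```

```text
time: 19.52
ee_pos: [0.6184, 0.3032, 0.0873]
orientation: [0.001, 0.738, 0.675, 0.0]
force: [0.4, -0.3, -2.5]
gripper_width: 0.0296
time: 19.93
ee_pos: [0.6299, 0.4008, 0.0864]
orientation: [0.0, 0.737, 0.676, 0.0]
force: [-0.4, 0.9, -2.2]
gripper_width: 0.0294
t 19.93 p [0.6299 0.4008 0.0864] bf [ 19.5 325.9  86.4] yaw 1.4854 w 0.0294 F [-0.4  0.9 -2.2] q7 -0.34
turn 0.032 shift before turn [ 0.228 -0.017  1.409] after turn [ 0.228 -0.018  1.409]
```

```bash
python3 -m pendant '[[0.2,0,0.4,0,10],[0,0,0.6,0,10],[0,0,0.5,0,10],[0,0,0.3,0,10],[0,0,0.13,0,10],[0,0,0.05,0,10],[0,0,0,0,10]]'
python3 - <<'E'
from h import *
from bench import *
go([.63,.41,.004],1.482)
im=read_camera("top"); crop(im,130,170,290,290,5,"pics/top10.png")
E
```

```text
time: 20.52
ee_pos: [0.6316, 0.4049, 0.008]
orientation: [0.0, 0.738, 0.674, 0.0]
force: [1.0, -0.2, -1.5]
gripper_width: 0.0294
t 20.52 p [0.6316 0.4049 0.008 ] bf [ 20.8 330.1   8. ] yaw 1.4804 w 0.0294 F [ 1.  -0.2 -1.5] q7 -0.32
turn -0.015 shift before turn [ 0.124 -0.051  0.099] after turn [ 0.124 -0.051  0.099]
```

View pics/top10.png

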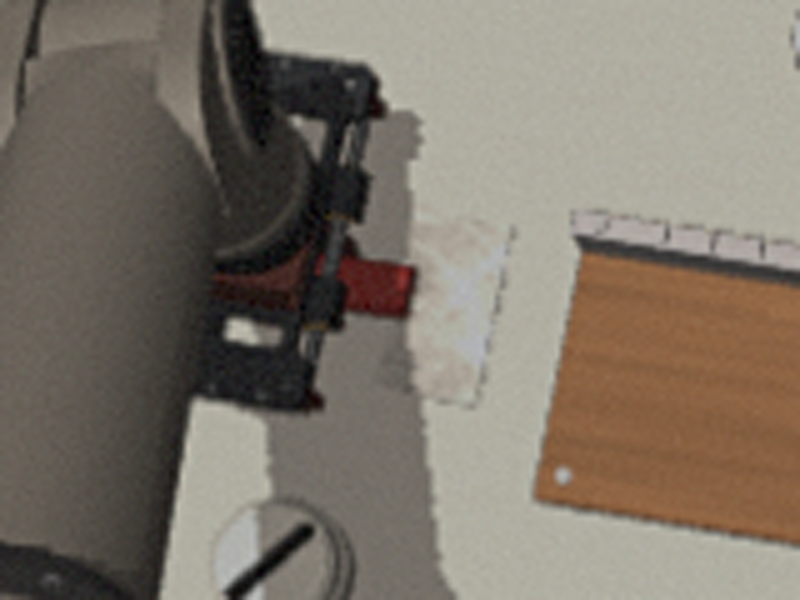

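```bash
python3 -m pendant '[[0,0,0.05,0,10],[0,0,0.04,0,10],[0,0,0.02,0,10],[0,0,0,0,10]]'; python3 -m pendant '[[0,0,0,0,45],[0,0,0,0,60],[0,0,0,0,60],[0,0,0,0,60],[0,0,0,0,60],[0,0,0,0,60],[0,0,0,0,60]]'
python3 - <<'E'
from h import *
go([.66,.41,.25],1.482)
E
```

```text
time: 20.9
ee_pos: [0.6311, 0.4061, 0.0037]
orientation: [0.0, 0.738, 0.675, 0.0]
force: [-0.7, 0.1, -1.7]
gripper_width: 0.0292
time: 21.48
ee_pos: [0.631, 0.4059, 0.0035]
orientation: [0.0, 0.738, 0.675, 0.0]
force: [0.6, -1.2, 0.5]
gripper_width: 0.06
t 21.48 p [0.631  0.4059 0.0035] bf [ 20.2 331.    3.5] yaw 1.4816 w 0.06 F [ 0.6 -1.2  0.5] q7 -0.31
turn -0.004 shift before turn [ 0.168  0.712 -6.163] after turn [ 0.167  0.712 -6.163]
```

```bash
python3 -m pendant '[[0,0,-0.3,0,60],[0,0,-0.7,0,60],[0,0,-0.9,0,60],[0,0,-0.9,0,60],[0,0,-0.9,0,60],[0,0,-0.9,0,40],[0,0,-0.9,0,20],[0,0,-0.7,0,0],[0,0,-0.3,0,0]]'
python3 - <<'E'
from h import *
from bench import *
go(wf(85,-132,270),1.482)
im=read_camera("top"); crop(im,130,170,290,290,5,"pics/top11.png")
im=read_camera("scene"); crop(im,280,150,480,300,4,"pics/scene11.png")
E
```

```text
time: 22.23
ee_pos: [0.6328, 0.406, 0.2699]
orientation: [0.001, 0.738, 0.675, 0.004]
force: [1.9, -0.1, 0.4]
gripper_width: 0.037
t 22.23 p [0.6328 0.406  0.2699] bf [ 22.  331.3 269.9] yaw 1.4812 w 0.037 F [ 1.9 -0.1  0.4] q7 -0.42
turn -0.007 shift before turn [-1.1583e+01  1.5710e+00 -4.0000e-03] after turn [-1.1584e+01  1.5620e+00 -4.0000e-03]
```

View pics/scene11.png

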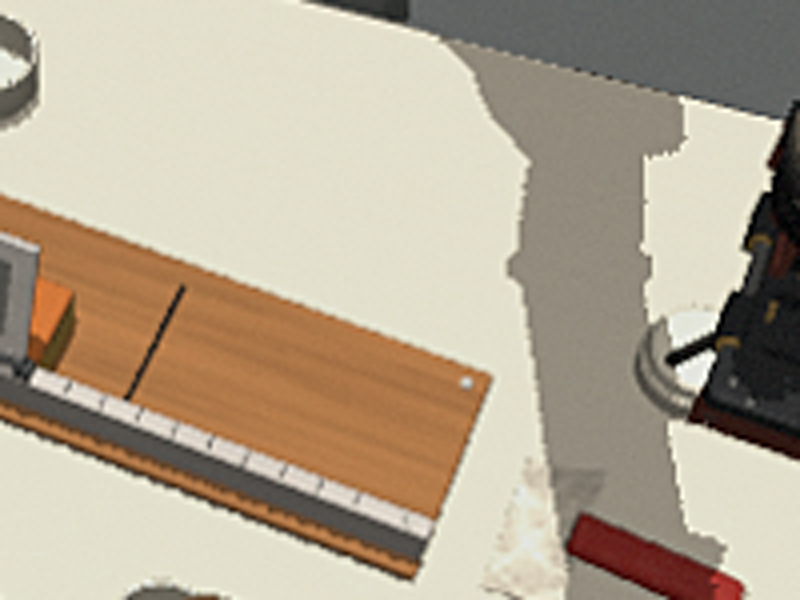

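The scraper lies flat on bare table at (610,555) in the crop, clear of the bed. Next I'll go behind the lid.

```bash
python3 -m pendant '[[-0.5,0.1,0,0,0],[-0.8,0.2,0,0,0],[-0.9,0.2,0,0,0],[-0.9,0.2,0,0,0],[-0.9,0.2,0,0,0],[-0.9,0.2,0,0,0],[-0.9,0.2,0,0,0],[-0.9,0.1,0,0,0],[-0.9,0.1,0,0,0],[-0.9,0.1,0,0,0]]'; python3 -m pendant '[[-0.9,0,0,0,0],[-0.9,0,0,0,0],[-0.7,0,0,0,0],[-0.4,0,0,0,0],[0,0,0,0,0]]'
python3 - <<'E'
from h import *
from bench import *
go(wf(85,-132,150),1.482)
im=read_camera("top"); crop(im,320,170,450,270,5,"pics/top12.png")
im=read_camera("scene"); crop(im,200,120,350,240,5,"pics/scene12.png")
E
```

```text
time: 23.17
ee_pos: [0.663, 0.06, 0.261]
orientation: [-0.001, 0.738, 0.675, -0.002]
force: [1.0, -0.6, -0.6]
gripper_width: 0.0004
time: 23.58
ee_pos: [0.6524, -0.0588, 0.2622]
orientation: [-0.0, 0.74, 0.672, -0.001]
force: [0.3, -0.8, 0.9]
gripper_width: 0.0004
t 23.58 p [ 0.6524 -0.0588  0.2622] bf [  83.2 -129.8  262.2] yaw 1.4751 w 0.0004 F [ 0.3 -0.8  0.9] q7 0.23
turn -0.066 shift before turn [-0.055  0.046  2.806] after turn [-0.055  0.045  2.806]
```

View pics/scene12.png

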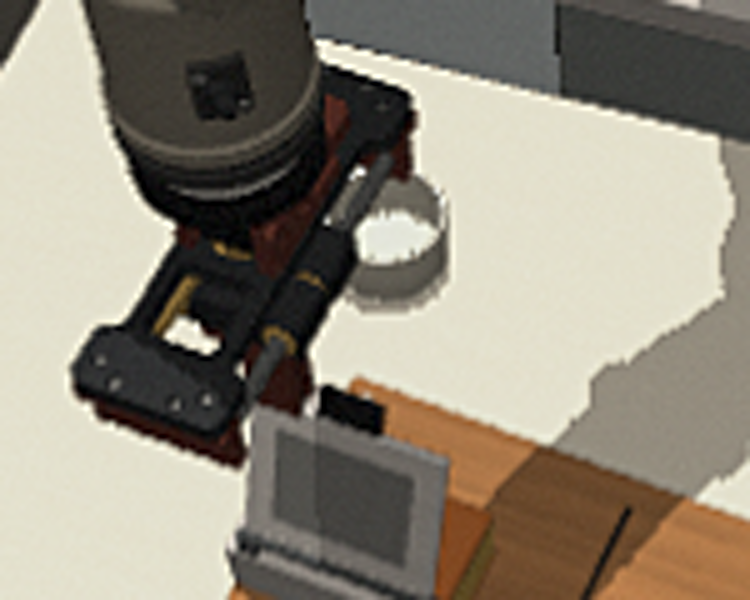

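Run:
```python
from h import *
from bench import *
p=sense()['ee_pos']
for n,o in(("scene",(200,120)),("top",(320,170))):
    print(n,(proj(n,p)-o)*5,(proj(n,p+[0,0,-.11])-o)*5)
    for r,y in((.096,-186.5),(.096,-78.5),(.114,-132.5),(.0,-132.5)):
        print(r,y,[((proj(n,wf(63-1e3*r*np.cos(a),y,67+1e3*r*np.sin(a)))-o)*5).round() for a in(1.15,1.25,1.35)])
```

```text
scene [287.41016286 394.05367479] [315.00670694 518.28958647]
0.096 -186.5 [array([255., 377.]), array([246., 387.]), array([237., 399.])]
0.096 -78.5 [array([452., 448.]), array([444., 459.]), array([436., 471.])]
0.114 -132.5 [array([356., 382.]), array([346., 395.]), array([335., 409.])]
0.0 -132.5 [array([336., 562.]), array([336., 562.]), array([336., 562.])]
top [298.6870628  156.12230442] [268.75304288 224.25823296]
0.096 -186.5 [array([385., 366.]), array([388., 346.]), array([391., 325.])]
0.096 -78.5 [array([157., 331.]), array([161., 311.]), array([164., 290.])]
0.114 -132.5 [array([273., 356.]), array([277., 332.]), array([281., 307.])]
0.0 -132.5 [array([261., 311.]), array([261., 311.]), array([261., 311.])]
```

View pics/top12.png

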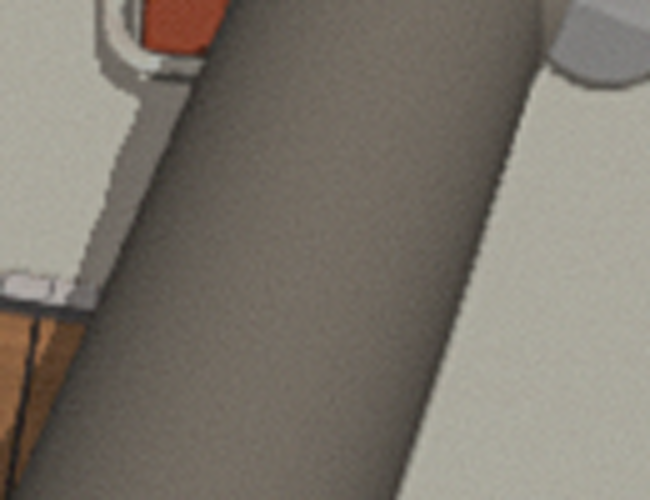

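```bash
python3 -m pendant '[[0,0.05,0.4,0,0],[0,0,0.6,0,0],[0,0,0.7,0,0],[0,0,0.6,0,0],[0,0,0.4,0,0],[0,0,0.1,0,0],[0,0,0,0,0]]'
python3 - <<'E'
from h import *
from bench import *
go(wf(85,-132,150),1.482)
im=read_camera("scene"); crop(im,200,120,350,240,5,"pics/scene13.png")
E
```

```text
time: 24.27
ee_pos: [0.6556, -0.0513, 0.1496]
orientation: [-0.001, 0.737, 0.676, -0.001]
force: [-0.5, 0.1, -0.3]
gripper_width: 0.0008
t 24.27 p [ 0.6556 -0.0513  0.1496] bf [  85.7 -122.1  149.6] yaw 1.4849 w 0.0008 F [-0.5  0.1 -0.3] q7 0.29
turn 0.028 shift before turn [-0.247 -0.019 -0.01 ] after turn [-0.248 -0.018 -0.01 ]
```

View pics/scene13.png

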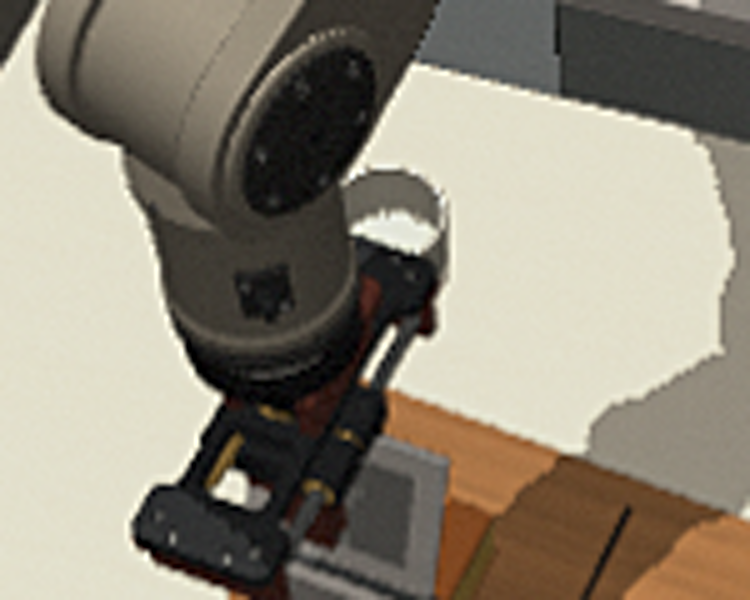

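```bash
python3 -m pendant '[[-0.1,-0.15,0,0,0],[-0.1,-0.15,0,0,0],[0,-0.15,0,0,0],[0,-0.12,0,0,0],[0,-0.1,0,0,0],[0,-0.08,0,0,0],[0,0,0,0,0]]'
python3 - <<'E'
from h import *
go(wf(50,-132,150),1.482)
E
```

```text
time: 24.9
ee_pos: [0.6249, -0.0592, 0.1516]
orientation: [-0.0, 0.738, 0.675, 0.0]
force: [-0.0, -0.4, -0.3]
gripper_width: 0.0006
t 24.9 p [ 0.6249 -0.0592  0.1516] bf [  55.9 -132.7  151.6] yaw 1.4817 w 0.0006 F [-0.  -0.4 -0.3] q7 0.31
turn -0.003 shift before turn [ 0.019 -0.147  0.041] after turn [ 0.019 -0.147  0.041]
```

```bash
python3 -m pendant '[[0,-0.08,0,0,0],[0,-0.08,0,0,0],[0,-0.08,0,0,0]]';python3 -m pendant '[[0,-0.08,0,0,0],[0,-0.08,0,0,0]]';python3 -m pendant '[[0,-0.08,0,0,0],[0,-0.08,0,0,0]]'
```

```text
time: 25.15
ee_pos: [0.6158, -0.0586, 0.1514]
orientation: [0.0, 0.738, 0.675, -0.0]
force: [-0.2, 0.1, -0.2]
gripper_width: 0.0003
time: 25.32
ee_pos: [0.6095, -0.0581, 0.1515]
orientation: [0.0, 0.738, 0.675, 0.0]
force: [1.0, -0.4, 0.2]
gripper_width: 0.0005
time: 25.48
ee_pos: [0.6034, -0.0575, 0.1516]
orientation: [0.0, 0.738, 0.675, 0.0]
force: [1.7, 0.7, -0.1]
gripper_width: 0.0003
```

```bash
python3 -m pendant '[[0,-0.064,0.057,0,0],[0,-0.064,0.057,0,0],[0,-0.064,0.057,0,0],[0,-0.064,0.057,0,0],[0,-0.064,0.057,0,0],[0,-0.064,0.057,0,0]]'
python3 - <<'E'
from h import *
from bench import *
go(wf(5.6,-132,126),1.482)
im=read_camera("scene"); crop(im,200,120,350,240,5,"pics/scene14.png")
E
```

```text
time: 25.98
ee_pos: [0.5875, -0.0561, 0.1374]
orientation: [-0.0, 0.738, 0.675, -0.0]
force: [0.4, -0.3, 1.7]
gripper_width: 0.0005
t 25.98 p [ 0.5875 -0.0561  0.1374] bf [  18.4 -133.   137.4] yaw 1.4816 w 0.0005 F [ 0.4 -0.3  1.7] q7 0.31
turn -0.004 shift before turn [ 0.025 -0.319  0.286] after turn [ 0.025 -0.319  0.286]
```

View pics/scene14.png

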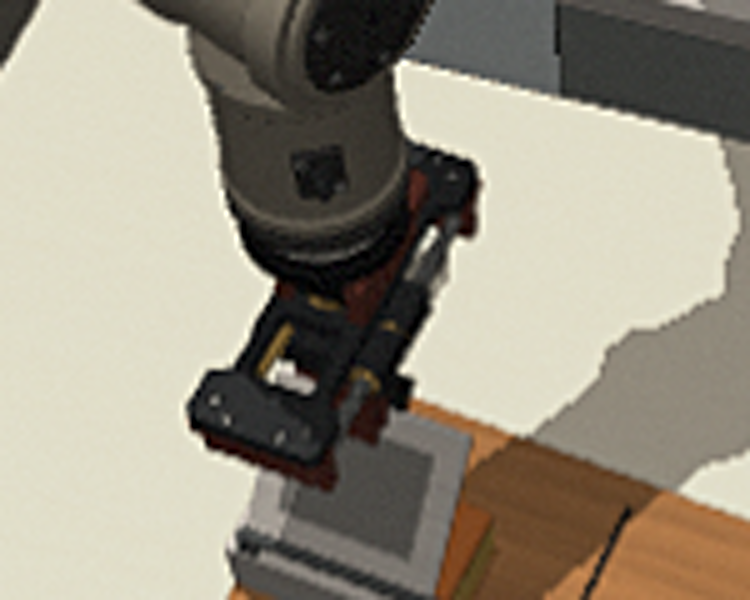

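The lid is turning down under the fingertips. Its upper edge now shows at about y=430 px on the right. I'll carry on along the arc.

```bash
python3 -m pendant '[[0,-0.054,0.049,0,0],[0,-0.054,0.049,0,0],[0,-0.054,0.049,0,0],[0,-0.054,0.049,0,0],[0,-0.054,0.049,0,0],[0,-0.054,0.049,0,0]]'; python3 -m pendant '[[0,-0.043,0.059,0,0],[0,-0.043,0.059,0,0],[0,-0.043,0.059,0,0],[0,-0.043,0.059,0,0],[0,-0.043,0.059,0,0],[0,-0.043,0.059,0,0]]'
python3 - <<'E'
from h import *
from bench import *
go(wf(-12,-132,96),1.482)
im=read_camera("scene"); crop(im,200,120,350,240,5,"pics/scene15.png")
E
```

```text
time: 26.53
ee_pos: [0.575, -0.0549, 0.1258]
orientation: [0.0, 0.738, 0.675, 0.0]
force: [0.7, 0.6, 0.6]
gripper_width: 0.0001
time: 27.03
ee_pos: [0.5647, -0.054, 0.1116]
orientation: [0.0, 0.738, 0.675, 0.0]
force: [0.7, 0.1, 0.3]
gripper_width: 0.0002
t 27.03 p [ 0.5647 -0.054   0.1116] bf [  -4.5 -132.9  111.6] yaw 1.4818 w 0.0002 F [0.7 0.1 0.3] q7 0.33
turn -0.002 shift before turn [ 0.023 -0.187  0.39 ] after turn [ 0.023 -0.187  0.39 ]
```

View pics/scene15.png

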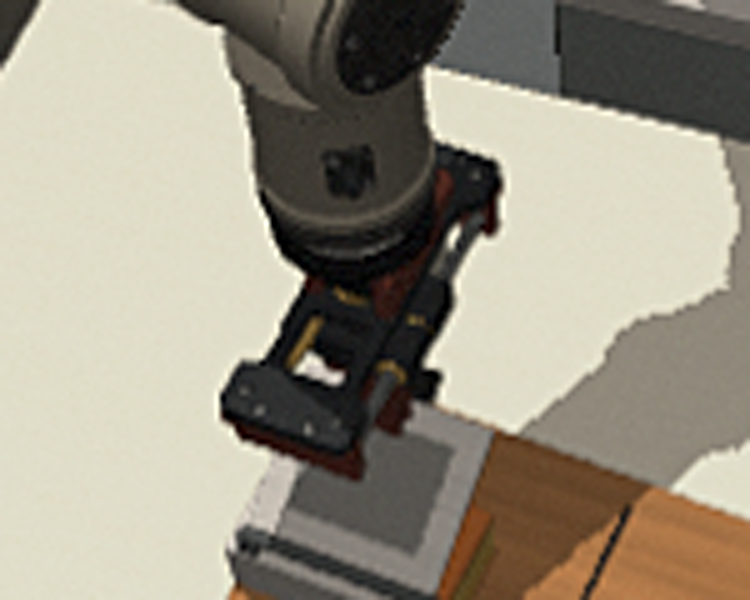

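```bash
python3 -m pendant '[[0,-0.03,0.066,0,0],[0,-0.03,0.066,0,0],[0,-0.03,0.066,0,0],[0,-0.03,0.066,0,0],[0,-0.03,0.066,0,0],[0,-0.03,0.066,0,0]]'; python3 -m pendant '[[0,-0.018,0.07,0,0],[0,-0.018,0.07,0,0],[0,-0.018,0.07,0,0],[0,-0.018,0.07,0,0],[0,-0.018,0.07,0,0],[0,-0.018,0.07,0,0]]'; python3 -m pendant '[[0,0,0.05,0,0],[0,0,0.05,0,0],[0,0,0.05,0,0],[0,0,0,0,0]]';python3 - <<'E'
from h import *
go(wf(-17,-132,70),1.482)
E
```

```text
time: 27.58
ee_pos: [0.5576, -0.0535, 0.0958]
orientation: [0.0, 0.738, 0.675, 0.0]
force: [1.1, -0.0, 0.4]
gripper_width: 0.0004
time: 28.08
ee_pos: [0.5535, -0.0531, 0.079]
orientation: [0.0, 0.738, 0.675, 0.0]
force: [-0.1, 1.1, 0.8]
gripper_width: 0.0002
time: 28.42
ee_pos: [0.5529, -0.053, 0.0727]
orientation: [-0.0, 0.738, 0.675, -0.0]
force: [0.2, 0.1, -0.1]
gripper_width: 0.0006
t 28.42 p [ 0.5529 -0.053   0.0727] bf [ -16.4 -133.    72.7] yaw 1.4816 w 0.0006 F [ 0.2  0.1 -0.1] q7 0.37
turn -0.004 shift before turn [ 0.025 -0.014  0.069] after turn [ 0.025 -0.014  0.069]
```

```bash
python3 -m pendant '[[0,0,0.04,0,0],[0,0,0.04,0,0],[0,0,0,0,0]]'; python3 -m pendant '[[0,0,0.04,0,0],[0,0,0.02,0,0],[0,0,0,0,0]]';python3 - <<'E'
from h import *
from bench import *
go(wf(-17,-132,70),1.482)
im=read_camera("scene"); crop(im,200,120,350,240,5,"pics/scene16.png")
E
```

```text
time: 28.67
ee_pos: [0.5532, -0.0531, 0.0704]
orientation: [-0.0, 0.738, 0.675, 0.0]
force: [-2.2, 0.8, 5.1]
gripper_width: 0.0005
time: 28.92
ee_pos: [0.5533, -0.0531, 0.0699]
orientation: [-0.001, 0.738, 0.675, 0.001]
force: [-9.3, 2.9, 28.6]
gripper_width: 0.0002
t 28.92 p [ 0.5533 -0.0531  0.0699] bf [ -16.  -133.    69.9] yaw 1.4809 w 0.0002 F [-9.3  2.9 28.6] q7 0.38
turn -0.01 shift before turn [ 0.026 -0.025 -0.002] after turn [ 0.026 -0.025 -0.002]
```

View pics/scene16.png

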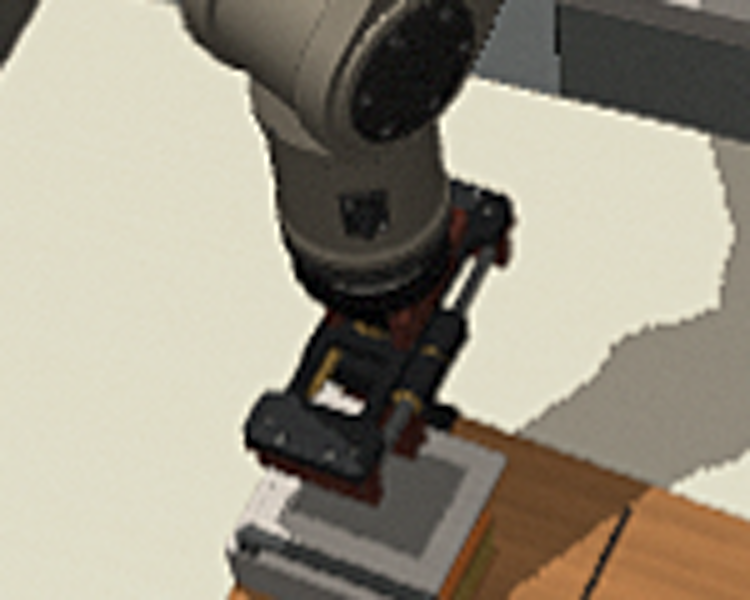

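The fingertip is at 69.9 mm, the lid's closed height, with a hard reaction of 28.6 N. The lid is closed, so I'll lift away and check.

```bash
python3 -m pendant '[[0,0,-0.1,0,0],[0,0,-0.2,0,0],[0,0,-0.5,0,0],[0,0,-0.9,0,0],[0,0,-0.9,0,0],[0,0,-0.9,0,0],[0.5,0,-0.7,0,0],[0.9,0,0,0,0],[0.9,0,0,0,0],[0.9,0,0,0,0]]'; python3 -m pendant '[[0.9,0,0,0,0],[0.9,0,0,0,0],[0.9,0,0,0,0],[0.9,0,0,0,0],[0.9,0,0,0,0],[0.9,0,0,0,0],[0.6,0,0,0,0],[0.3,0,0,0,0],[0,0,0,0,0],[0,0,0,0,0]]'
python3 - <<'E'
from h import *
from bench import *
print(sense()['qvel'].round(3),sense()['force'].round(1),sense()['ee_pos'])
a=read_camera("top"); crop(a,275,170,435,290,5,"pics/top17.png");cv2.imwrite("pics/topfull17.png",a[:,:,::-1])
im=read_camera("scene"); crop(im,220,170,370,280,5,"pics/scene17.png");cv2.imwrite("pics/scenefull17.png",im[:,:,::-1])
for n in("scene","top"):
    print(n,[proj(n,wf(63-r,y,70)).round(1) for r,y in((96,-186.5),(96,-78.5),(114,-132.5),(4,-78.5))])
E
```

```text
time: 29.8
ee_pos: [0.5649, 0.0758, 0.2367]
orientation: [0.0, 0.738, 0.674, 0.001]
force: [-0.0, 0.5, -0.3]
gripper_width: 0.0006
time: 30.63
ee_pos: [0.5872, 0.3241, 0.2355]
orientation: [0.001, 0.738, 0.675, -0.0]
force: [-0.9, -0.2, 0.8]
gripper_width: 0.001
[ 0.025 -0.02   0.028  0.024  0.007 -0.     0.   ] [-0.9 -0.2  0.8] [0.58721129 0.32411841 0.23546463]
scene [array([264.7, 196.4]), array([301.2, 209.5]), array([285.6, 197.6]), array([286.7, 237.7])]
top [array([388.6, 272.3]), array([345.8, 265.7]), array([366.2, 276.1]), array([351. , 230.3])]
```

View pics/top17.png

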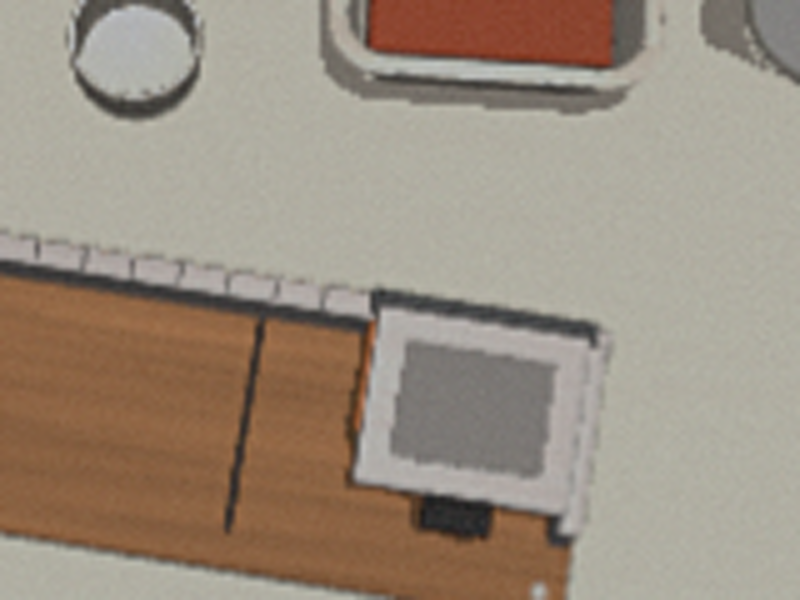

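View pics/scene17.png

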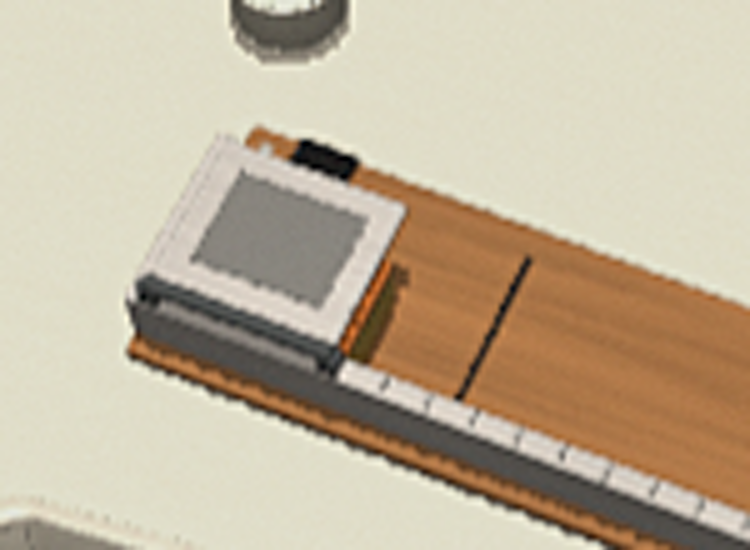

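View pics/scenefull17.png

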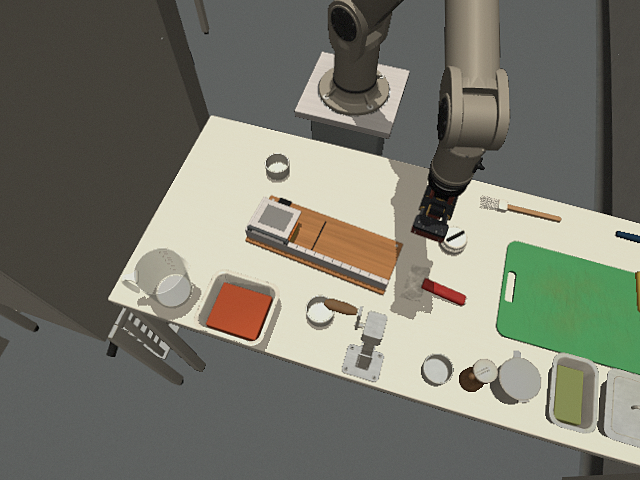

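The lid is level: its tab edge is at crop (456,533) against (456,530) predicted for closed. The cheese sits under it with its end just showing, the timer and ramekins are where they were, and the scraper is flat on the table.

Run:
```python
from bench import *
print(job_done())
```

```text
the job is handed in; nothing more can be done
None
```

The job is done and handed in at about 31 s of the 72 s allowed. No verdict was reported.

- **Press:** I gripped the scraper by its handle and pressed the cheese flat on the rail with the blade, reaching 12 N. The cheese's leading end was still about 50 mm before the black line.
- **Feed:** I pushed the cheese along the rail with the blade flush on its end, and it was flat on the rail in each picture I took. It stopped hard against the end stop at 14.6 N, with the tool within 3 mm of the position I expected.
- **Scraper:** It lies flat on bare table beyond the open end of the bed.
- **Lid:** I lowered it along its arc with about 1–2 N. The last press left the fingertip at 69.9 mm, against 70 mm for fully closed. That press reached 28.6 N, more than was needed but under the 40 N limit.

**Last checks:** the lid's corners and tab match their predicted closed positions in the top view. The cheese is under the lid, with only its near end visible. By eye, the timer and both ramekins are where they started.

**One disagreement:** the scene camera read about 3 pixels (roughly 10 mm) off from the top camera and the robot's own position. I relied on the top camera and the contact forces instead.

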